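# Crank a riveting slide to its index and rivet a spectacle front

### The arm

A 6-joint arm with a two-finger parallel gripper is mounted at the origin on a cart in front of the work surface, level with it; the furniture and walls round the work are solid. World frame = base frame: x ahead of the robot, y to its left, z up, the work surface at z = 0. Lengths are in m, angles in rad, forces in N, time in s.
With the tool pointing down it reaches from about 0.3 to 0.775 m from the base axis. Payload 14.6 kg.
Tool frame: the origin (TCP) lies midway between the tips of the shut fingers; the grasp point (between the pads) lies 19 mm behind it (ctrl.tcp_to_grasp is the distance from the TCP to the grasp point, in m); x points along the fingers, y is the direction in which the jaws open and shut, and the axes are right-handed (so a half turn about x gives the same grasp; the last joint's range is limited). The gripper opens to 94 mm and grips with 3 to 60 N. Pads are 16 mm wide; open, the fingers measure 119 mm over their backs; the gripper's body (75 mm by 177 mm) begins 78 mm behind the grasp point.
Start: joints at [-1.376, 0.3, 1.521, -0, 1.321, -0.067], TCP at [0.142, -0.531, 0.205] pointing down, gripper open.
Joint ranges: [-3.03, 3.03], [-0.79, 2.21], [0.23, 2.52], [-1.04, 4.18], [0, 3.07], [-2.55, 2.55]. Speed limits (rad/s): [2.22, 2.22, 2.57, 3.14, 3.14, 3.14].

### API

Orientations are given as [roll, pitch, yaw] about the fixed x, y, z axes, in that order (R = Rz(yaw) Ry(pitch) Rx(roll)).
In Python, from station import ctrl gives the robot as it stands.
- The arm moves only by the tool jog_arm, never from a script. Its argument "rows" is one flat list of numbers, 7 for each row, row after row: the shift along the world's x, y, z in m, then the turn, a rotation vector about the world's x, y, z in degrees, then the closure, from 0 (fully open) to 1 (shut). A call has 1 to 8 rows; each row shifts and turns the commanded pose from where the row before left it; what a row does not reach is not made up. A row lasts 1/12 s, in which the tool goes at most 41.7 mm and 7.16 degrees, less where a joint would pass 70% of its speed; a pose out of reach is approached as far as the arm can. A call with a gripper value outside its range is refused whole. The fingers move at their own pace and stop on an object; "squeeze" is the grip in N (left out, the last holds). Time passes only in rows, so rows that do not move let the fingers close. It gives the time, the measured TCP pose, the force and the opening at its end, in the units of the state.
- ctrl.get_obs(): the state, without advancing time (a new reading comes with each control period).
- ctrl.camera(name): name is "side" or "top"; returns (picture, depth): 400x640x3 uint8, red, green, blue; 400x640 float32, m along the optical axis (not along the pixel's ray), 0 where there is no reading.
- ctrl.camera_model(name): a dict with "K" (3x3 intrinsics, pixels), "extrinsics" (4x4, takes a point from camera to world coordinates). Camera axes: x right, y down, z forward; pixel columns grow to the right and rows downward; lengths in m; the calibration is good to about 2 mm. A picture is of the moment at which its call begins. camera_model takes no time and is no camera call.
- ctrl.hand_in(): hands the job in, once; it reports no verdict.
The state is a dict: "time_s": time; "qpos": joint angles; "joint_vel": joint speeds; "tau": joint torques, N m; "ee_pos": TCP position; "eef_rot": TCP orientation; "force": force on the tool from outside, world axes, zero at the start; "moment": the same for the moment, N m; "grip_width": finger opening in m.
Only numpy, scipy, OpenCV 4.12 (cv2) and the standard library are available. Lean on these libraries where they do the work, as an engineer would, in place of code of your own. Each camera call takes 0.05 s, during which the arm holds its last target.

### The job

Lay the brown spectacle front gently in the cradle of the riveting slide, flat and between the steel dowels (either end may lead), then turn the handwheel by its red knob until the carriage's black pointer stands in line with the white line on the red index clip. Swing the yellow lock lever fully over to its other stop, and only then push the black-capped ram all the way down and let it spring back up, without moving the carriage off the line. Drive the carriage with the handwheel alone, and leave the bottles and the blue tape where they stand.

Things in the scene. Friction and masses are not known exactly. Their poses are not given: they have to be found in the camera images.
- frame_mid (a point): Centre of the loose brown spectacle front (no temples), 4.5 mm above its underside. 46 mm along its x (the grasp width, also at the bridge in the middle), 132 mm along its y, 9 mm thick where gripped (11 mm at most), 25 g; z up. It starts lying flat on a fixed wooden block, 70 x 128 mm, its top 30 mm above the table (frame_mid then 34.5 mm above the table).
- cradle (a point): Centre of the top of the cradle's black rubber pad on the carriage (36 mm above the table; pad 34 mm along x, 112 along y). The front lies flat on it, centred, its y along this point's y (either way round), frame_mid then 4.5 mm above this point. Play between the dowels: 2.5 mm each side across, 2.5 mm or more along.
- carriage: The aluminium carriage, plate 80 x 160 mm, top 8 mm below the pad; origin 18 mm below the cradle point. It slides along its y (left, for the robot) by the handwheel only; do not push it. Eight 8 mm steel dowels rise 10 mm above the pad, top 4 mm tapered, at x = +-29.5, y = +-42 mm and x = +-12, y = +-72.5 mm from the cradle point; at mid-length the sides are free for fingers.
- pointer (a point): Tip of the black pointer at the middle of the carriage's front edge (the side facing the robot); moves with the carriage.
- index_line (a point): White line on the 12 mm wide red index clip on the aluminium scale bar (5 mm divisions) in front of the carriage, 31 mm high; this point's y axis is the slide's direction. In line means the pointer's y in these axes is 0 (at the start the pointer is 24 to 56 mm to -y, toward the handwheel). The clip is fixed, at a different place each time.
- crank (a joint): Handwheel angle in rad. It grows as the wheel turns clockwise seen from above; each turn of 2 pi moves the carriage 20 mm to +y (away from the wheel, toward the index). Range 0 to 22; starts between 0 and 5. Stiff, it stays where it is left: about 4 N at the knob.
- crank_axis (a point): Point on the handwheel's upright axis at the height of the knob's middle; does not move. The wheel (rim 90 mm across, its top 78 mm above the table) lies on the gearbox at the right end of the base.
- knob_mid (a point): Middle of the handwheel's upright red knob, 18 mm in diameter and 36 mm tall, 35 mm from the axis, 99 mm above the table (its top at 115 mm); it turns freely on its pin, so it may be held firmly while it is led round.
- lock_lever (a joint): Lock lever angle in rad: 0 leaning to +y (open, as it starts), 1.0 fully over to -y (locked). It stays where it is left and takes about 1 to 2 N at the tip.
- lock_lever_tip (a point): Centre of the lock lever's 26 mm yellow ball, at the front left of the base. The lever (55 mm from pivot to ball) swings in the upright plane along the slide's y direction: open, the ball is 26 mm to +y of the pivot; over, 26 mm to -y; 80 mm above the table at both ends, 87 mm half-way.
- ram (a joint): Ram travel in m, 0 up, 0.008 fully down; a spring (2.5 N at the top, 6.5 N at the bottom) returns it. Fully down, its punch stops just above the front.
- ram_top (a point): Centre of the top of the ram's black cap, 28 mm in diameter, 97 mm above the table when up. The green arm that carries it comes from the side away from the robot, its top 72 mm above the table.
- rivet_base: The fixed green base of the riveting slide, 112 x 330 mm, origin on the table; its y is the slide's direction, its x points away from the robot. In its axes the wheel's axis is at x = 0, y = -150 mm; the ram at x = 0, y = +85 mm; the lever's pivot at x = -68, y = +85 mm, 32 mm above the table.
- cement: Bystander: small brown bottle with a black cap, 32 mm diameter, 62 mm tall, origin at its foot.
- tape_blue: Bystander: small blue roll of tape lying flat, 44 mm diameter, 12 mm high, origin at its underside.
- thread_lock: Bystander: small red bottle with a white dropper tip, 26 mm diameter, 78 mm tall, origin at its foot.

How it is judged:
By the outcome, as a careful person would: the job done as asked, in the order asked, and still so for the second after the job is handed in, with the robot touching nothing.
It also fails if it takes over 69 s, if anything falls off the work surface, if the arm or the gripper's body presses on something with over 40 N, if the wrist force passes 120 N, or if a joint passes its speed limit or range.

## Working session

There is one attempt and no reset: what is moved stays moved. The work goes in short steps, Python scripts to look and compute and a tool call to move; the robot and the scene stay as the last step left them, time stands still between calls to the robot, and variables do not carry over. Pictures are saved under pics/ and viewed, and the job is handed in when it is done.

Besides the shell and the picture viewer there is one more tool, called after "Call:" as name(argument=value, ...) on one line, values as JSON. jog_arm: Moves the arm, as the interface text tells. Its arguments: {"type":"object","properties":{"rows":{"type":"array"},"squeeze":{"type":"number"}},"required":["rows"]}

```bash
ls; mkdir -p pics
python3 - <<'E'
from station import ctrl
import cv2,numpy as np
print(ctrl.get_obs())
for n in("side","top"):
    p,d=ctrl.camera(n); cv2.imwrite(f"pics/{n}0.png",p[:,:,::-1]); np.savez(f"pics/{n}0.npz",p=p,d=d)
    m=ctrl.camera_model(n);print(n,m["K"],m["extrinsics"])
E
```

```text
pics
{'time_s': 0.0, 'qpos': array([-1.37558275e+00,  3.00428820e-01,  1.52159556e+00,  1.49983259e-05,
        1.32068208e+00, -6.66333244e-02]), 'joint_vel': array([ 0.00077096, -0.00113215, -0.00060513,  0.0001302 , -0.00162342,
       -0.00050036]), 'tau': array([ 9.23306798e-04, -5.31810522e+01, -3.52738094e+01,  7.09072757e-02,
        2.43613205e-02, -9.02736565e-05]), 'ee_pos': array([ 0.14230776, -0.53099788,  0.20490339]), 'eef_rot': array([-1.65047198,  1.56968242,  1.75296385]), 'force': array([ 1.13131146, -0.8281315 ,  0.06047245]), 'moment': array([ 0.01262413, -0.04233009,  0.08568034]), 'grip_width': 0.09417289035697114}
side [[411.71597297   0.         317.37177249]
 [  0.         411.71597297 197.98995922]
 [  0.           0.           1.        ]] [[-0.94579239 -0.20028028  0.25566495  0.29464039]
 [-0.32438962  0.54438313 -0.77357506  0.77527401]
 [ 0.01575215 -0.81457646 -0.57984227  0.6959382 ]
 [ 0.          0.          0.          1.        ]]
top [[460.83330346   0.         329.4384198 ]
 [  0.         460.83330346 198.4668572 ]
 [  0.           0.           1.        ]] [[ 0.0248852  -0.9749623   0.22097338  0.33605931]
 [-0.99967343 -0.02298435  0.01116966 -0.06546992]
 [-0.00581107 -0.22117917 -0.97521588  1.08237692]
 [ 0.          0.          0.          1.        ]]
```

View pics/top0.png

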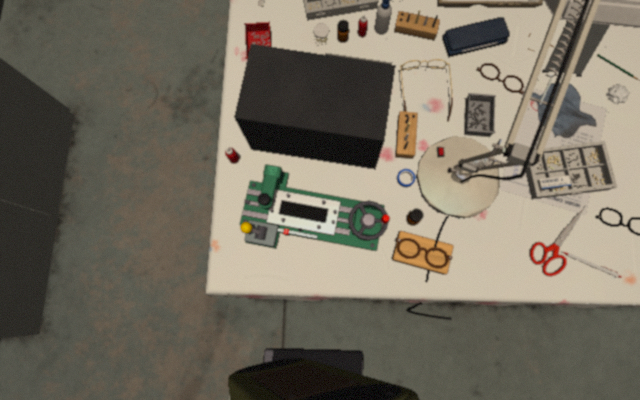

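View pics/side0.png

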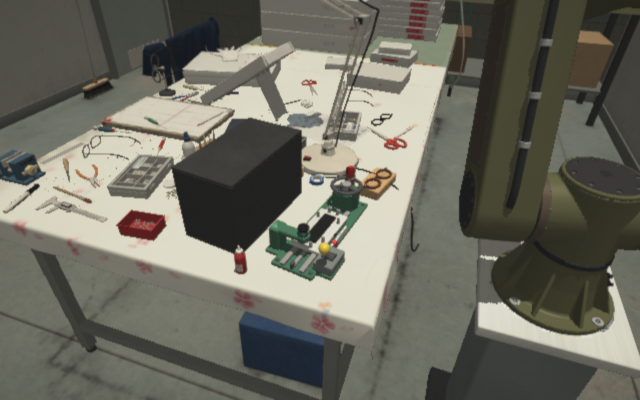

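Top view: slide at about (310,215), with the wheel hub at (369,220), red knob (386,219), yellow ball (247,228), ram cap (265,199) and front on its block at (422,252). A large black box stands behind the slide. I'll zoom in and measure.

```bash
cat > h.py <<'E'
import numpy as np,cv2
from station import ctrl
M={n:ctrl.camera_model(n) for n in("side","top")}
def ray(n,u,v):
    m=M[n];K=np.array(m["K"]);E=np.array(m["extrinsics"])
    d=E[:3,:3]@np.linalg.solve(K,[u,v,1.]);return E[:3,3],d
def onz(n,u,v,z):
    o,d=ray(n,u,v);return o+d*(z-o[2])/d[2]
def proj(n,p):
    m=M[n];K=np.array(m["K"]);E=np.array(m["extrinsics"])
    c=E[:3,:3].T@(np.asarray(p,float)-E[:3,3]);q=K@c;return q[:2]/q[2]
def tri(uvt,uvs):
    A=[];b=[]
    for n,(u,v) in(("top",uvt),("side",uvs)):
        o,d=ray(n,u,v);d=d/np.linalg.norm(d);P=np.eye(3)-np.outer(d,d);A.append(P);b.append(P@o)
    A=np.vstack(A);b=np.hstack(b);x,*_=np.linalg.lstsq(A,b,rcond=None);return x,np.linalg.norm(A@x-b)
def look(n,tag):
    p,d=ctrl.camera(n);np.savez(f"pics/{n}{tag}.npz",p=p,d=d);return p,d
def crop(p,r,s,f):
    x0,y0,x1,y1=r;cv2.imwrite(f,cv2.resize(p[y0:y1,x0:x1,::-1],None,fx=s,fy=s,interpolation=cv2.INTER_CUBIC))
def blob(p,mask_fn,r=None):
    hsv=cv2.cvtColor(p,cv2.COLOR_RGB2HSV).astype(int);m=mask_fn(hsv[...,0],hsv[...,1],hsv[...,2]).astype(np.uint8)
    if r is not None:
        k=np.zeros_like(m);k[r[1]:r[3],r[0]:r[2]]=1;m=m*k
    c,l,s,ce=cv2.connectedComponentsWithStats(m)
    return sorted([(int(s[i,4]),tuple(ce[i].round(2)),tuple(int(q) for q in s[i,:4])) for i in range(1,c)],reverse=True)
E
python3 - <<'E'
from h import *
t=np.load("pics/top0.npz")["p"];s=np.load("pics/side0.npz")["p"]
crop(t,(225,150,465,290),3.3,"pics/tz.png");crop(s,(220,150,420,290),4,"pics/sz.png")
red=lambda h,s,v:((h<6)|(h>174))&(s>150)&(v>90)
yel=lambda h,s,v:(h>18)&(h<35)&(s>150)&(v>120)
for n,p,r in(("top",t,(215,140,465,290)),("side",s,(220,150,420,290))):
    print(n,"red",blob(p,red,r)[:5],"yel",blob(p,yel,r)[:3])
E
```

```text
top red [(47, (np.float64(385.13), np.float64(218.0)), (382, 214, 7, 9)), (33, (np.float64(231.61), np.float64(154.52)), (227, 150, 9, 8)), (29, (np.float64(440.59), np.float64(151.03)), (439, 148, 5, 7)), (19, (np.float64(285.79), np.float64(231.63)), (284, 229, 5, 6))] yel [(92, (np.float64(245.5), np.float64(227.0)), (241, 222, 10, 11))]
side red [(82, (np.float64(240.06), np.float64(258.62)), (235, 253, 10, 15)), (55, (np.float64(350.82), np.float64(171.09)), (348, 166, 6, 12)), (14, (np.float64(334.14), np.float64(242.5)), (331, 241, 6, 5)), (5, (np.float64(306.8), np.float64(157.2)), (305, 157, 4, 2)), (1, (np.float64(333.0), np.float64(239.0)), (333, 239, 1, 1))] yel [(74, (np.float64(323.99), np.float64(247.58)), (320, 243, 9, 10))]
```

View pics/tz.png

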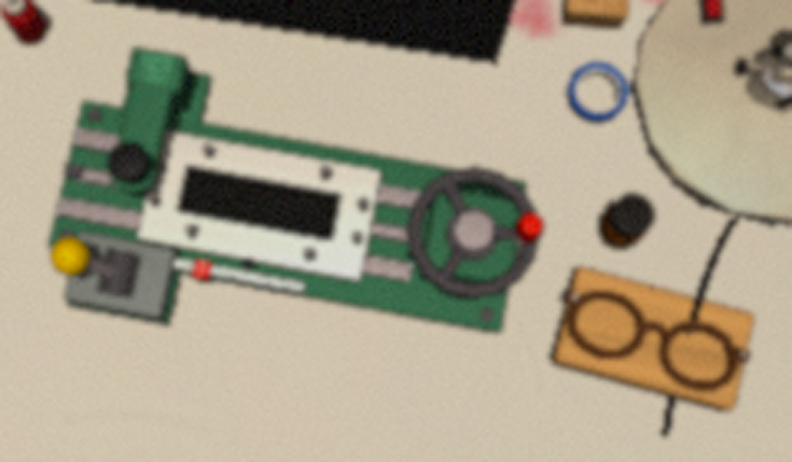

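View pics/sz.png

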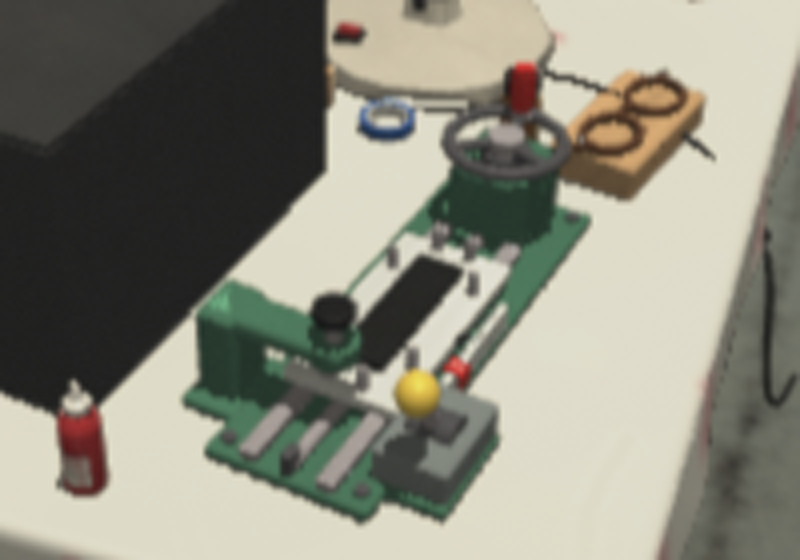

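```bash
cat > meas.py <<'E'
from h import *
red=lambda h,s,v:((h<6)|(h>174))&(s>150)&(v>90)
yel=lambda h,s,v:(h>18)&(h<35)&(s>150)&(v>120)
def soft(p,r,darkthr):
    # rectangle of dark thing inside r, upsampled x6
    x0,y0,x1,y1=r;g=cv2.cvtColor(p,cv2.COLOR_RGB2GRAY)[y0:y1,x0:x1]
    k=6;G=cv2.resize(g,None,fx=k,fy=k,interpolation=cv2.INTER_CUBIC)
    cs,_=cv2.findContours((G<darkthr).astype(np.uint8),cv2.RETR_EXTERNAL,cv2.CHAIN_APPROX_NONE)
    c=max(cs,key=cv2.contourArea).reshape(-1,2).astype(float)
    return (c+.5)/k-.5+[x0,y0]
def rectw(n,c,z):
    w=np.array([onz(n,u,v,z)[:2] for u,v in c])*1000
    (cx,cy),(a,b),ang=cv2.minAreaRect(w.astype(np.float32))
    if a<b: a,b=b,a;ang-=90
    # ang = direction of the long side
    ang=(ang-90+90)%180-90
    return w,(cx,cy),(a,b),ang   # ang: rotation of long axis from world y
E
python3 - <<'E'
from meas import *
t=np.load("pics/top0.npz");s=np.load("pics/side0.npz");td,sd=t["d"],s["d"];t,s=t["p"],s["p"]
for thr in(70,100,120):
    c=soft(t,(273,195,336,232),thr);w,*r=rectw("top",c,.036);print("pad top",thr,np.round(r[0],1),np.round(r[1],1),round(r[2],2))
print(cv2.cvtColor(t,cv2.COLOR_RGB2GRAY)[205:220,300], td[205:220,300])
print("knob",tri((385.13,218),(350.82,171.1)))
print("ball",tri((245.5,227),(323.99,247.6)))
print("clip",tri((285.79,231.63),(334.1,242.4)))
for n,u,v,z in(("top",385.1,218,.105),("side",350.8,171.1,.1),("top",285.8,231.6,.031),("side",334.1,242.4,.028),("top",245.5,227,.08)): print(n,u,v,onz(n,u,v,z).round(4))
# block & front
hsv=cv2.cvtColor(t,cv2.COLOR_RGB2HSV);print(hsv[262:270:4,400:440:10])
bl=blob(t,lambda h,s,v:(h>8)&(h<22)&(s>90)&(v>110),(380,220,465,290))[:3];print(bl)
E
```

```text
pad top 70 [541.9   6.9] [107.3  30. ] -9.57
pad top 100 [541.9   6.9] [109.4  32.2] -9.52
pad top 120 [541.9   6.9] [110.7  33.5] -9.51
[ 35  20  24  17  24  22  16  30  24  28  28  35  76 146 199] [1.0700431 1.0706406 1.0683659 1.0681221 1.0694221 1.0680339 1.0641104
 1.0645523 1.0674207 1.064924  1.0650008 1.0655417 1.0595901 1.063791
 1.0716544]
knob (array([ 0.51588489, -0.17626588,  0.09784768]), np.float64(0.0037651895779555497))
ball (array([0.4924961 , 0.12861573, 0.08152315]), np.float64(0.002383148976863223))
clip (array([0.49250244, 0.04530116, 0.02718254]), np.float64(0.002386977140086655))
top 385.1 218 [ 0.5172 -0.1751  0.105 ]
side 350.8 171.1 [ 0.5124 -0.1724  0.1   ]
top 285.8 231.6 [0.4937 0.0451 0.031 ]
side 334.1 242.4 [0.4905 0.0463 0.028 ]
top 245.5 227 [0.4944 0.1292 0.08  ]
[[[ 17  73 133]
  [ 16 157 192]
  [ 16 154 208]
  [ 15 154 149]]

 [[ 20  43 204]
  [ 17  46 188]
  [ 16 152 154]
  [ 17 163 149]]]
[(483, (np.float64(419.61), np.float64(261.69)), (393, 248, 57, 26)), (313, (np.float64(417.57), np.float64(239.56)), (398, 231, 37, 19)), (243, (np.float64(408.02), np.float64(247.95)), (399, 240, 19, 17))]
```

Run:
```python
from meas import *
from scipy.spatial.transform import Rotation as R
o=ctrl.get_obs();print(R.from_euler("xyz",o["eef_rot"]).as_matrix().round(3))
t=np.load("pics/top0.npz");s=np.load("pics/side0.npz");td,sd=t["d"],s["d"];t,s=t["p"],s["p"]
crop(t,(385,225,460,280),10,"pics/fz.png");crop(s,(355,158,402,202),12,"pics/fs.png");crop(t,(235,215,325,250),8,"pics/iz.png")
crop(s,(300,220,365,262),12,"pics/is.png")
# dark frame mask
x0,y0,x1,y1=388,228,458,278;k=6
G=cv2.resize(t[y0:y1,x0:x1],None,fx=k,fy=k,interpolation=cv2.INTER_CUBIC)
v=G.max(2);m=(v<140).astype(np.uint8)
cs,hi=cv2.findContours(m,cv2.RETR_CCOMP,cv2.CHAIN_APPROX_NONE)
for c,h in zip(cs,hi[0]):
    a=cv2.contourArea(c)
    if a<2000: continue
    mm=cv2.moments(c);u=np.array([mm["m10"],mm["m01"]])/mm["m00"];u=(u+.5)/k-.5+[x0,y0]
    print("hole" if h[3]>=0 else "outer",a/36,u.round(2),onz("top",*u,.039).round(4)[:2])
# box, height map
o_,_=ray("top",0,0);E=np.array(M["top"]["extrinsics"]);K=np.array(M["top"]["K"])
vv,uu=np.mgrid[:400,:640];P=np.stack([(uu-K[0,2])/K[0,0]*td,(vv-K[1,2])/K[1,1]*td,td],-1)@E[:3,:3].T+E[:3,3]
np.save("pics/P0.npy",P)
for u,v in((300,90),(300,120),(380,100),(260,60),(380,160),(255,148),(440,180),(460,170),(500,155),(530,150),(545,100),(406,178),(422,265),(300,250)):print((u,v),P[v-1:v+2,u-1:u+2].reshape(-1,3).mean(0).round(3))
```

```text
[[-0.     0.259 -0.966]
 [ 0.001 -0.966 -0.259]
 [-1.    -0.001 -0.   ]]
outer 1004.9166666666666 [421.8  252.69] [ 0.4519 -0.2652]
hole 206.90277777777777 [436.   257.53] [ 0.4417 -0.2969]
hole 212.27777777777777 [408.14 247.92] [ 0.4619 -0.2345]
(300, 90) [0.762 0.011 0.207]
(300, 120) [0.696 0.008 0.208]
(380, 100) [ 0.743 -0.154  0.208]
(260, 60) [0.828 0.097 0.207]
(380, 160) [ 0.68  -0.174  0.002]
(255, 148) [0.698 0.13  0.02 ]
(440, 180) [ 0.626 -0.313  0.029]
(460, 170) [ 0.636 -0.347  0.079]
(500, 155) [ 0.669 -0.434  0.093]
(530, 150) [ 0.54  -0.323  0.499]
(545, 100) [ 0.82  -0.561  0.062]
(406, 178) [ 0.636 -0.238  0.002]
(422, 265) [ 0.425 -0.267  0.032]
(300, 250) [0.455 0.013 0.002]
```

View pics/fz.png

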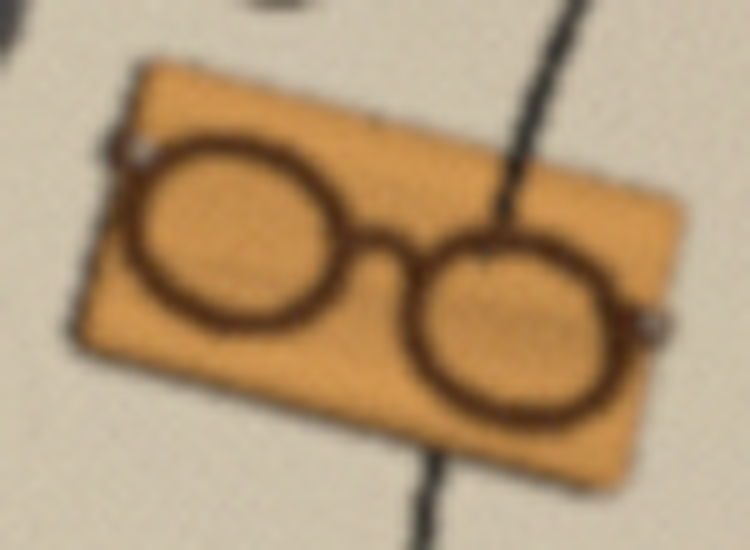

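View pics/iz.png

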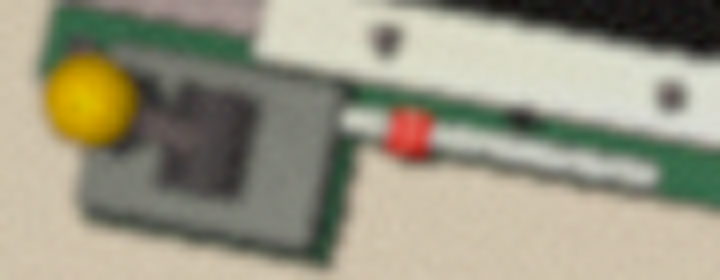

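View pics/is.png

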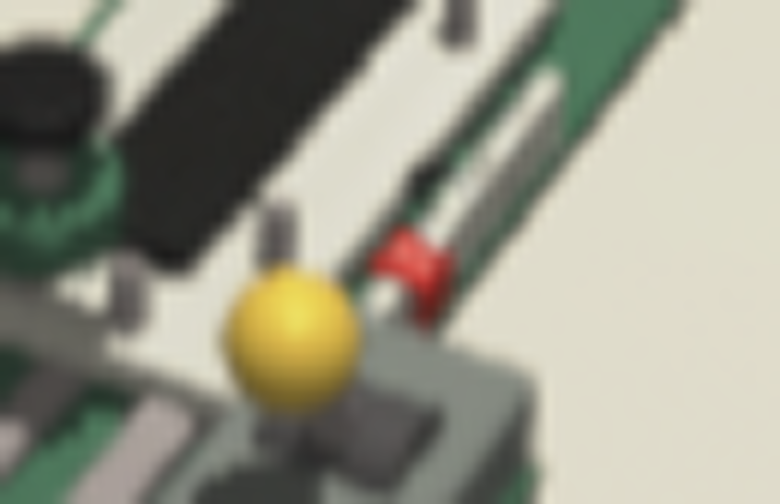

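Views: front's lens holes at (408,248) and (436,257.5), bridge at (422,250), clear for a grasp; the pointer is at about (300,230) and the red clip at (286,231.6). Something of the lamp hangs at z≈0.5 near the block, so I'm checking clearance.

Run:
```python
from meas import *
P=np.load("pics/P0.npy")
def cloud(n):
    d=np.load(f"pics/{n}0.npz")["d"];E=np.array(M[n]["extrinsics"]);K=np.array(M[n]["K"])
    vv,uu=np.mgrid[:400,:640];Q=np.stack([(uu-K[0,2])/K[0,0]*d,(vv-K[1,2])/K[1,1]*d,d],-1)@E[:3,:3].T+E[:3,3]
    return Q[d>0]
for n in("top","side"):
    Q=cloud(n)
    for z in np.arange(.1,.9,.1):
        m=(Q[:,2]>z)&(Q[:,2]<z+.1)&(Q[:,0]>.3)&(Q[:,0]<.9)&(Q[:,1]>-.7)&(Q[:,1]<-.15)
        if m.sum()>3:
            q=Q[m];i=np.argmin(np.hypot(q[:,0]-.45,q[:,1]+.266));print(n,round(z,1),m.sum(),"min",q.min(0).round(2),"max",q.max(0).round(2),"nearest",q[i].round(3))
Q=cloud("top");m=(Q[:,2]>.195)&(Q[:,2]<.22)&(Q[:,0]>.55)&(Q[:,1]<.2)&(Q[:,1]>-.25);q=Q[m];print("box",q.min(0),q.max(0))
for y in(-.15,-.1,-.05,0,.05,.1):
    k=abs(q[:,1]-y)<.01;print(y,q[k,0].min().round(3) if k.any() else None)
# relative measures: clip, pointer
t=np.load("pics/top0.npz")["p"];s=np.load("pics/side0.npz")["p"]
psi=np.radians(-9.5);Y=np.array([-np.sin(psi),np.cos(psi)]);X=np.array([np.cos(psi),np.sin(psi)])
f=t[225:240,278:295].astype(float);w=np.clip(f[...,0]-f[...,1:].max(2)-40,0,None);vv,uu=np.mgrid[225:240,278:295]
cu,cv=(w*uu).sum()/w.sum(),(w*vv).sum()/w.sum();c=onz("top",cu,cv,.03)[:2]*1000;print("clip",cu,cv,c)
g=np.array([541.9,6.9]);print("clip rel pad",(c-g)@X,(c-g)@Y)
print(t[226:236,294:308].max(2))
```

```text
top 0.1 420 min [ 0.51 -0.38  0.1 ] max [ 0.84 -0.15  0.2 ] nearest [ 0.512 -0.183  0.112]
top 0.2 1187 min [ 0.56 -0.67  0.2 ] max [ 0.9  -0.15  0.3 ] nearest [ 0.561 -0.329  0.298]
top 0.3 226 min [ 0.53 -0.36  0.3 ] max [ 0.6  -0.31  0.4 ] nearest [ 0.529 -0.319  0.396]
top 0.4 2541 min [ 0.51 -0.39  0.4 ] max [ 0.69 -0.29  0.5 ] nearest [ 0.508 -0.31   0.487]
top 0.5 2150 min [ 0.54 -0.42  0.5 ] max [ 0.75 -0.32  0.56] nearest [ 0.537 -0.322  0.5  ]
side 0.1 412 min [ 0.51 -0.38  0.1 ] max [ 0.66 -0.15  0.2 ] nearest [ 0.51  -0.182  0.115]
side 0.2 631 min [ 0.56 -0.7   0.2 ] max [ 0.9  -0.15  0.3 ] nearest [ 0.558 -0.328  0.296]
side 0.3 301 min [ 0.52 -0.37  0.3 ] max [ 0.6  -0.31  0.4 ] nearest [ 0.524 -0.317  0.398]
side 0.4 630 min [ 0.5  -0.38  0.4 ] max [ 0.67 -0.29  0.5 ] nearest [ 0.503 -0.311  0.487]
side 0.5 13 min [ 0.54 -0.33  0.5 ] max [ 0.56 -0.32  0.5 ] nearest [ 0.539 -0.32   0.501]
box [ 0.65591737 -0.18489769  0.19501625] [0.86593145 0.14266107 0.21311863]
-0.15 0.656
-0.1 0.663
-0.05 0.67
0 0.677
0.05 0.684
0.1 0.692
clip 285.71058714748034 231.44105409153954 [494.20971075  45.43464096]
clip rel pad -53.39629585031917 30.134993480850838
[[198 205 212 216 219 219 216 221 219 219 219 221 219 219]
 [154 167 179 188 193 198 196 200 212 218 214 219 220 218]
 [112 119 128 132 128 125 132 153 179 193 201 200 207 214]
 [102 102 102  95  77  61  64  84 117 134 145 155 171 185]
 [123 113 109  97  82  60  49  63  75  96 110 113 122 130]
 [164 158 145 135 121 101  88  88  92  98 108 103 104 103]
 [193 191 187 180 170 151 144 139 132 127 115 108 102 106]
 [177 174 187 196 195 191 193 192 182 169 150 138 129 134]
 [127 126 144 165 176 186 191 197 198 192 189 181 179 180]
 [125 123 119 119 125 131 140 151 167 177 184 183 179 190]]
```

Call:
jog_arm(rows=[0.03,0.0255,-0.012,0,0,7,0,0.03,0.0255,-0.012,0,0,7,0,0.03,0.0255,-0.012,0,0,7,0,0.03,0.0255,-0.012,0,0,7,0,0.03,0.0255,-0.012,0,0,7,0,0.03,0.0255,-0.012,0,0,7,0,0.03,0.0255,-0.012,0,0,7,0,0,0,0,0,0,1,0])

```text
time_s: 0.77
ee_pos: [0.3553, -0.3482, 0.1192]
eef_rot: [-2.222, 1.567, 2.066]
force: [0.0, 0.4, -0.2]
grip_width: 0.0938
```

Run:
```python
from meas import *
p,d=look("side",1);crop(p,(200,0,520,300),2,"pics/s1.png")
o=ctrl.get_obs();print(o["qpos"].round(3),o["ee_pos"].round(4),o["force"].round(1))
```

```text
[-0.854  0.278  1.761  0.     1.105 -0.426] [ 0.3538 -0.3503  0.1202] [-0.6 -0.9  1.6]
```

View pics/s1.png

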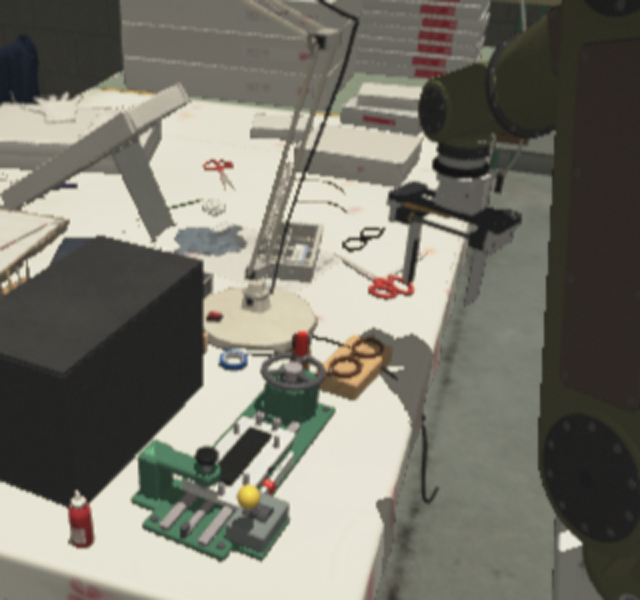

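Side view: arm is clear, gripper at crop (440,220), lamp column well to the left of the wrist. Continue low toward the block.

Call:
jog_arm(rows=[0.025,0.022,-0.013,0,0,1.8,0,0.025,0.022,-0.013,0,0,1.8,0,0.025,0.022,-0.013,0,0,1.8,0,0.024,0.0205,-0.012,0,0,1.7,0,0,0,0,0,0,0,0,0,0,0,0,0,0,0])

```text
time_s: 1.32
ee_pos: [0.4513, -0.266, 0.0699]
eef_rot: [-1.731, 1.57, 2.669]
force: [-0.4, -0.2, 1.1]
grip_width: 0.0941
```

Run:
```python
from meas import *
from scipy.spatial.transform import Rotation as R
p,d=look("side",2);crop(p,(280,40,480,220),4,"pics/s2.png")
p,d=look("top",2);crop(p,(340,180,500,300),5,"pics/t2.png")
o=ctrl.get_obs();print(o["qpos"].round(3),o["ee_pos"].round(4),R.from_euler("xyz",o["eef_rot"]).as_matrix().round(3))
```

```text
[-0.605  0.397  1.729 -0.     1.015 -0.29 ] [ 0.4508 -0.2673  0.0708] [[ 0.     0.951 -0.309]
 [-0.    -0.309 -0.951]
 [-1.     0.     0.   ]]
```

View pics/s2.png

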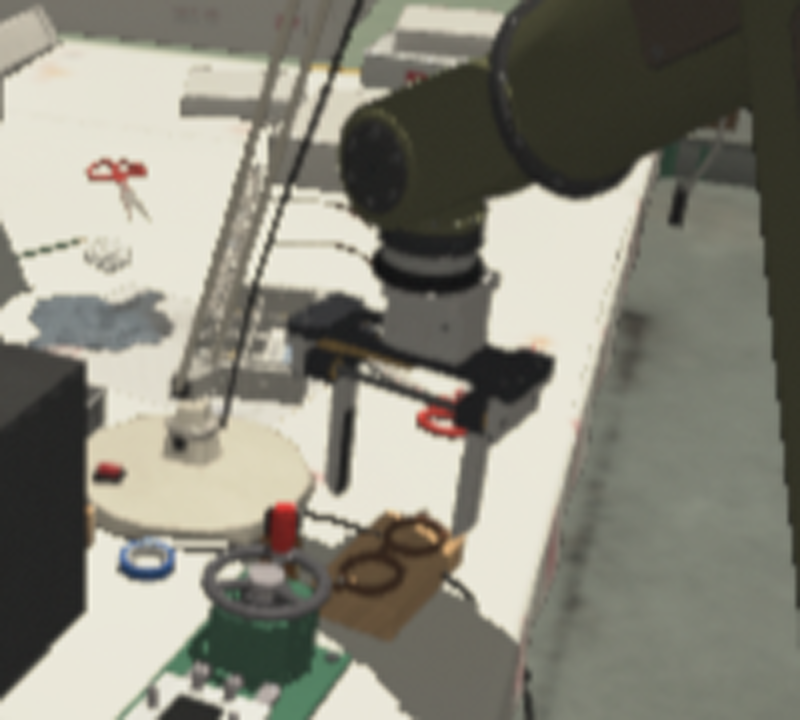

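View pics/t2.png

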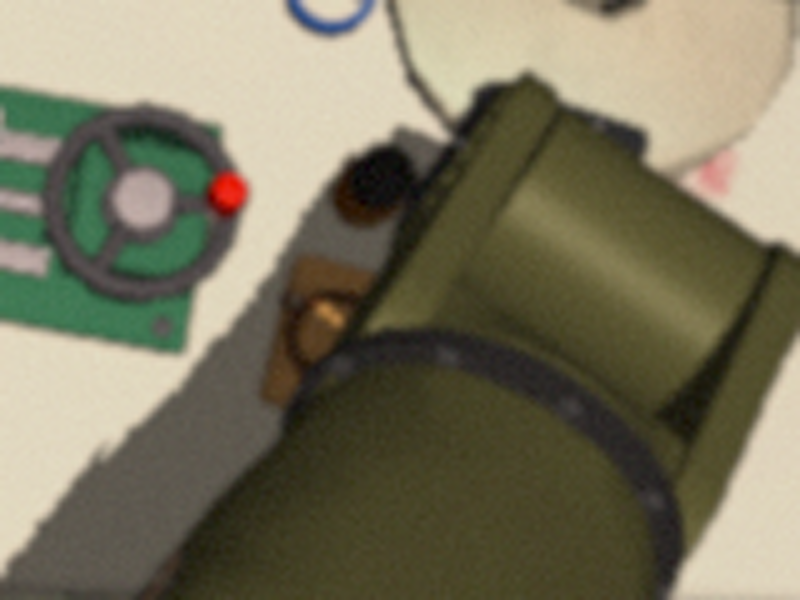

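Side view shows fingers straddling the front (tips at crop (340,490) and (465,530)); cement bottle clear. Descend and grip lightly.

Call:
jog_arm(rows=[0,0,-0.015,0,0,0,0,0,0,-0.012,0,0,0,0,0,0,-0.01,0,0,0,0,0,0,0,0,0,0,0.3,0,0,0,0,0,0,0.55,0,0,0,0,0,0,0.6,0,0,0,0,0,0,0.6,0,0,0,0,0,0,0.6], squeeze=6)

```text
time_s: 2.08
ee_pos: [0.4516, -0.2665, 0.0341]
eef_rot: [1.272, 1.57, -0.611]
force: [0.0, -0.2, -0.0]
grip_width: 0.0641
```

Call:
jog_arm(rows=[0,0,-0.0005,0,0,0,0.7,0,0,0,0,0,0,0.7,0,0,0,0,0,0,0.7,0,0,0,0,0,0,0.7,0,0,0,0,0,0,0.7,0,0,0,0,0,0,0.7], squeeze=6)

```text
time_s: 2.58
ee_pos: [0.4514, -0.2663, 0.033]
eef_rot: [1.543, 1.571, -0.34]
force: [-0.2, 1.4, 3.3]
grip_width: 0.0458
```

Call:
jog_arm(rows=[0,0,0.01,0,0,0,0.7,0,0,0.025,0,0,0,0.7,0,0.01,0.03,0,0,0,0.7,-0.003,0.025,0.03,0,0,0,0.7,-0.003,0.03,0.025,0,0,0,0.7,0,0.035,0.01,0,0,0,0.7,0.025,0.03,0,0,0,4,0.7,0.025,0.03,0,0,0,4.5,0.7], squeeze=8)

```text
time_s: 3.25
ee_pos: [0.4958, -0.1049, 0.1652]
eef_rot: [1.436, 1.568, -0.297]
force: [-0.6, -0.5, -0.3]
grip_width: 0.0457
```

Call:
jog_arm(rows=[0.025,0.03,0,0,0,0,0.7,0.02,0.035,0,0,0,0,0.7,0,0.037,-0.015,0,0,0,0.7,0,0.01,-0.02,0,0,0,0.7,0,0,-0.015,0,0,0,0.7,0,0,0,0,0,0,0.7,0,0,0,0,0,0,0.7])

```text
time_s: 3.83
ee_pos: [0.5402, 0.0057, 0.1134]
eef_rot: [-1.362, 1.57, -3.097]
force: [0.6, -0.1, 1.1]
grip_width: 0.0455
```

Run:
```python
from meas import *
from scipy.spatial.transform import Rotation as R
p,d=look("side",3);crop(p,(250,120,420,280),4,"pics/s3.png")
p,d=look("top",3);crop(p,(230,150,400,270),4.5,"pics/t3.png")
o=ctrl.get_obs();print(o["time_s"],o["qpos"].round(3),o["ee_pos"].round(4),R.from_euler("xyz",o["eef_rot"]).as_matrix()[:,1].round(4),o["force"],o["grip_width"])
```

```text
3.9333 [-0.058  0.372  1.649 -0.     1.119  0.107] [0.5409 0.0052 0.1144] [ 0.9864 -0.1641  0.0017] [-0.64889564 -0.34346418 -0.18360904] 0.045755297563974624
```

View pics/s3.png

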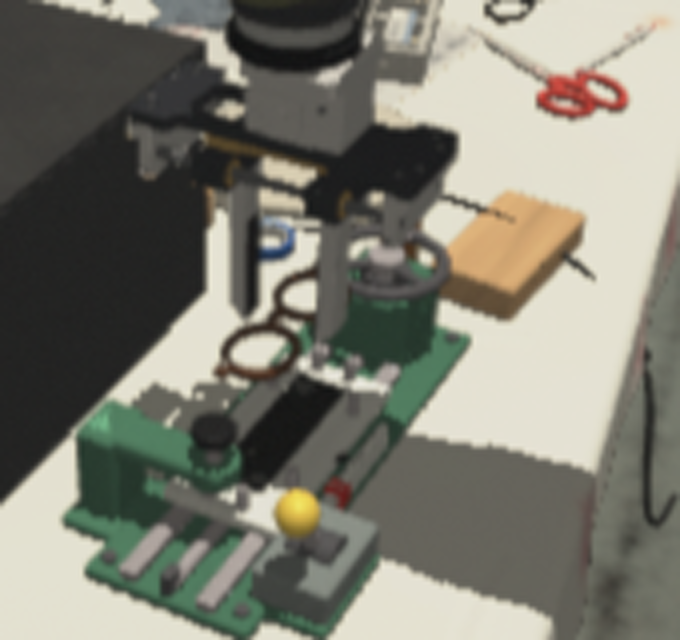

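View pics/t3.png

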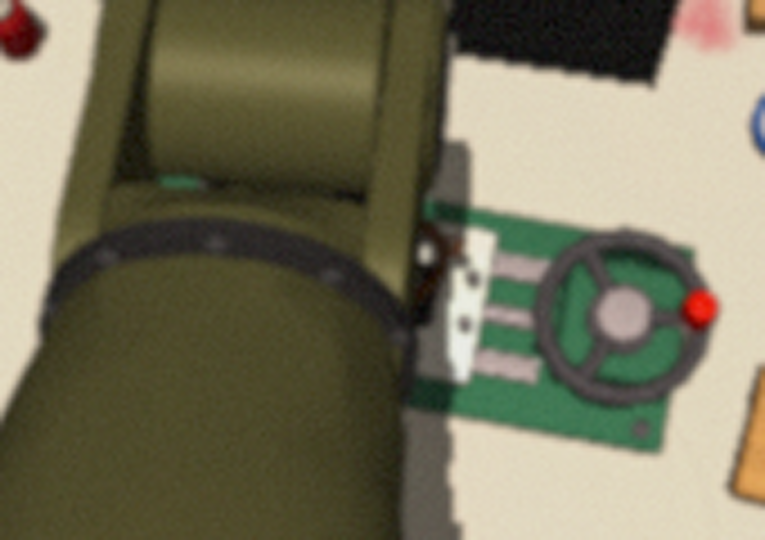

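Side view shows the front held level, left ring at crop (262,350), above the pad; the jaws hold it at 45.7 mm. Now measuring pad and ring in the side view to fix the camera bias.

Run:
```python
from meas import *
psi=np.radians(-9.5);Y=np.array([-np.sin(psi),np.cos(psi)]);X=np.array([np.cos(psi),np.sin(psi)])
s=np.load("pics/side0.npz")["p"]
g=cv2.cvtColor(s,cv2.COLOR_RGB2GRAY)
# pad in side0 image: sample along X direction through pad (world lines at z=.036), get half-level crossings
import scipy.ndimage as nd
def prof(n,img,c,dirv,z,L):
    ts=np.arange(-L,L,.25);uv=np.array([proj(n,[*(c+dirv*q)/1000,z]) for q in ts])
    return ts,nd.map_coordinates(img.astype(float),[uv[:,1],uv[:,0]],order=1)
def edges(n,img,c,dirv,z,L):
    ts,v=prof(n,img,c,dirv,z,L);m=len(ts)//2;lev=(v[m]+np.percentile(v,90))/2
    i=m
    while i<len(v)-1 and v[i]<lev:i+=1
    j=m
    while j>0 and v[j]<lev:j-=1
    return ts[j],ts[i]
t=np.load("pics/top0.npz")["p"];gt=cv2.cvtColor(t,cv2.COLOR_RGB2GRAY)
c0=np.array([541.9,6.9])
for n,im in(("top",gt),("side",g)):
    print(n)
    for q in(-30,-20,-10,0,10,20):
        a,b=edges(n,im,c0+Y*q,X,.036,28);print(" y",q,a,b,"mid",(a+b)/2)
    for q in(-10,-6,-2,2,6,10):
        a,b=edges(n,im,c0+X*q,Y,.036,72);print("  x",q,a,b,"mid",(a+b)/2)
# ring in side3
p=np.load("pics/side3.npz")["p"];x0,y0,x1,y1=298,195,332,222;k=8
crop(p,(295,180,345,222),15,"pics/ring.png")
```

```text
top
 y -30 -16.5 16.75 mid 0.125
 y -20 -16.5 16.5 mid 0.0
 y -10 -16.5 16.5 mid 0.0
 y 0 -16.5 16.75 mid 0.125
 y 10 -16.25 16.5 mid 0.125
 y 20 -16.25 16.5 mid 0.125
  x -10 -55.25 54.75 mid -0.25
  x -6 -55.0 55.25 mid 0.125
  x -2 -55.0 55.25 mid 0.125
  x 2 -55.25 55.25 mid 0.0
  x 6 -55.0 55.25 mid 0.125
  x 10 -54.75 54.75 mid 0.0
side
 y -30 -21.5 13.25 mid -4.125
 y -20 -21.5 13.75 mid -3.875
 y -10 -22.25 13.25 mid -4.5
 y 0 -21.75 13.5 mid -4.125
 y 10 -21.75 13.75 mid -4.0
 y 20 -21.75 12.75 mid -4.5
  x -10 -52.0 62.0 mid 5.0
  x -6 -52.0 64.25 mid 6.125
  x -2 -52.25 68.0 mid 7.875
  x 2 -51.5 71.75 mid 10.125
  x 6 -50.0 39.75 mid -5.125
  x 10 -50.5 61.0 mid 5.25
```

View pics/ring.png

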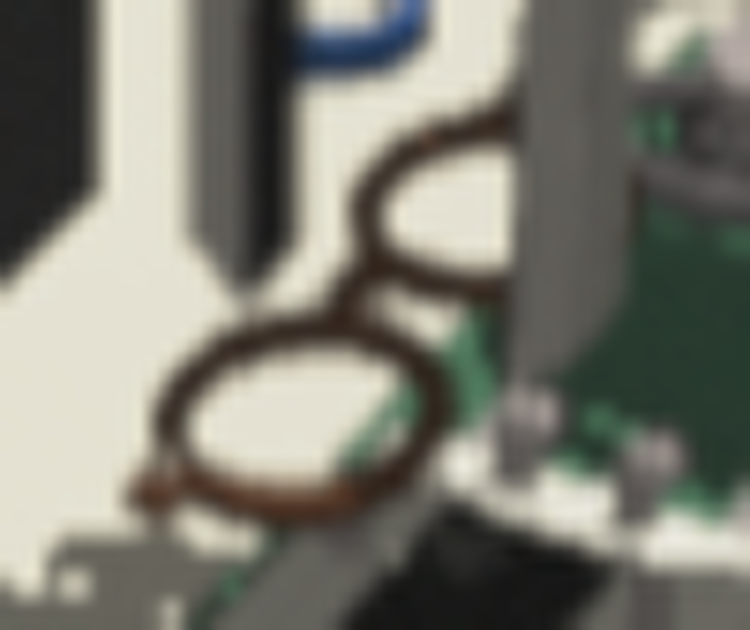

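Run:
```python
from meas import *
psi=np.radians(-9.5);Y=np.array([-np.sin(psi),np.cos(psi)]);X=np.array([np.cos(psi),np.sin(psi)])
p=np.load("pics/side3.npz")["p"]
x0,y0,x1,y1=298,196,330,222;k=8
G=cv2.resize(p[y0:y1,x0:x1],None,fx=k,fy=k,interpolation=cv2.INTER_CUBIC).astype(int)
m=((G.max(2)<130)&(G[...,0]-G[...,1]>5)).astype(np.uint8)
cs,hi=cv2.findContours(m,cv2.RETR_CCOMP,cv2.CHAIN_APPROX_NONE)
for c,h in zip(cs,hi[0]):
    if cv2.contourArea(c)>1500:
        e=cv2.fitEllipse(c);print("hole" if h[3]>=0 else "out",(np.array(e[0])+.5)/k-.5+[x0,y0],np.array(e[1])/k)
tcp=np.array([540.6,5.5])
for u,v in((314.87,207.33),):
    w=onz("side",u,v,.1155)[:2]*1000;print("ring",w,"rel tcp X,Y",(w-tcp)@X,(w-tcp)@Y)
# also vertical sensitivity
print((onz("side",314.87,207.33,.1165)-onz("side",314.87,207.33,.1155))*1000)
print("expected px",proj("side",[*(tcp+Y*32.8)/1000,.1155]))
```

```text
out [315.62856674 206.49014473] [15.3241415  25.48622513]
hole [314.87348938 207.40950203] [ 9.12382603 16.42235756]
ring [543.79149767  38.83096649] rel tcp X,Y -2.3534680178378866 33.40060138210113
[-0.42924657  1.26877081  1.        ]
expected px [314.11743276 206.90226817]
```

Call:
jog_arm(rows=[-0.0006,0.0014,-0.015,0,0,0,0.7,0,0,-0.02,0,0,0,0.7,0,0,-0.012,0,0,0,0.7,0,0,-0.005,0,0,0,0.7,0,0,0,0,0,0,0.7,0,0,0,0,0,0,0.7])

```text
time_s: 4.43
ee_pos: [0.5402, 0.0069, 0.0618]
eef_rot: [1.719, 1.57, -0.016]
force: [0.0, -0.1, 0.6]
grip_width: 0.0458
```

Run:
```python
from meas import *
p,d=look("side",4);crop(p,(280,180,370,260),8,"pics/s4.png")
p,d=look("top",4);crop(p,(310,185,360,225),14,"pics/t4.png")
for i in range(3):
    o=ctrl.get_obs();print(o["time_s"],o["ee_pos"].round(4),o["force"].round(1),o["grip_width"])
```

```text
4.5333 [0.5403 0.007  0.062 ] [-1.  -0.3  0.5] 0.04543239107729431
4.5333 [0.5403 0.007  0.062 ] [-1.  -0.3  0.5] 0.04543239107729431
4.5333 [0.5403 0.007  0.062 ] [-1.  -0.3  0.5] 0.04543239107729431
```

View pics/s4.png

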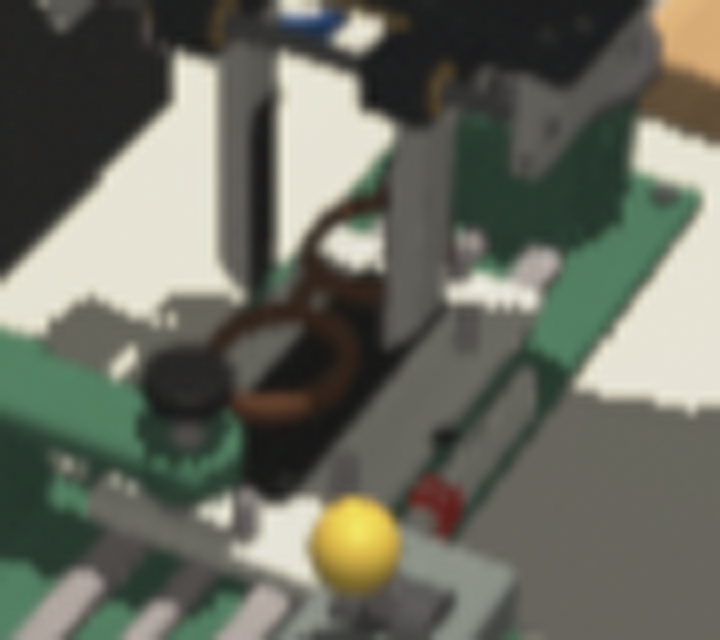

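View pics/t4.png

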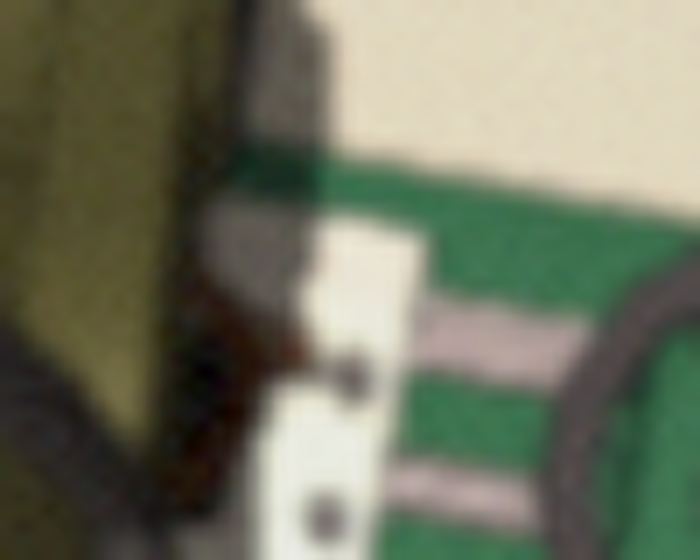

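Run:
```python
from meas import *
psi=np.radians(-9.5);Y=np.array([-np.sin(psi),np.cos(psi)]);X=np.array([np.cos(psi),np.sin(psi)])
c0=np.array([541.9,6.9])
f=lambda cx,cy:(310+(cx+.5)/14-.5,185+(cy+.5)/14-.5)
for nm,cx,cy,z in(("d1",352,378,.046),("d2",325,517,.046),("tip",314,355,.063),("tip lo",314,355,.058)):
    w=onz("top",*f(cx,cy),z)[:2]*1000;print(nm,w.round(1),"rel c0",((w-c0)@X).round(2),((w-c0)@Y).round(2))
# dowels from top0: dark dots
t=np.load("pics/top0.npz")["p"];g=cv2.cvtColor(t,cv2.COLOR_RGB2GRAY).astype(float)
for dx,dy in((-29.5,-42),(29.5,-42),(-29.5,42),(29.5,42),(12,-72.5),(-12,-72.5),(-12,72.5)):
    u,v=proj("top",[*(c0+X*dx+Y*dy)/1000,.044]);a,b=int(round(u)),int(round(v))
    G=g[b-4:b+5,a-4:a+5];w=np.clip(190-G,0,None);vv,uu=np.mgrid[b-4:b+5,a-4:a+5]
    q=((w*uu).sum()/w.sum(),(w*vv).sum()/w.sum());ww=onz("top",*q,.043)[:2]*1000
    print((dx,dy),q[0].round(2),q[1].round(2),"exp",u.round(2),v.round(2),"w rel",((ww-c0)@X).round(2),((ww-c0)@Y).round(2))
# side: ring in side4
```

```text
d1 [540.5 -66.4] rel c0 10.69 -72.5
d2 [517.3 -62.5] rel c0 -12.79 -72.49
tip [540.8 -60.1] rel c0 9.94 -66.32
tip lo [541.8 -60.1] rel c0 10.92 -66.13
(-29.5, -42) 318.87 225.96 exp 318.23 226.23 w rel -28.48 -43.26
(29.5, -42) 323.62 199.38 exp 323.21 201.4 w rel 34.59 -41.94
(-29.5, 42) 283.19 218.79 exp 282.23 219.38 w rel -27.59 40.28
(29.5, 42) 288.51 193.24 exp 287.63 194.73 w rel 33.58 40.89
(12, -72.5) 336.8 212.02 exp 334.78 211.16 w rel 11.08 -77.4
(-12, -72.5) 335.1 222.07 exp 332.82 221.28 w rel -12.64 -77.94
(-12, 72.5) 269.48 208.65 exp 270.89 209.56 w rel -10.37 76.32
```

Run:
```python
from meas import *
def fr(a):a=np.radians(a);return np.array([np.cos(a),np.sin(a)]),np.array([-np.sin(a),np.cos(a)])
X,Y=fr(-18)
h1=onz("top",436,257.53,.0345)[:2]*1000;h2=onz("top",408.14,247.92,.0345)[:2]*1000;c=(h1+h2)/2;print(c,h2-h1,np.degrees(np.arctan2(-(h2-h1)[0],(h2-h1)[1])))
for q in((668,325),(655,325),(108,150),(125,148)):
    w=onz("top",385+(q[0]+.5)/10-.5,225+(q[1]+.5)/10-.5,.036)[:2]*1000;print(q,((w-c)@X).round(2),((w-c)@Y).round(2))
# rims outer extents in X: frame dark mask
t=np.load("pics/top0.npz")["p"]
x0,y0,x1,y1=388,228,458,278;k=6
G=cv2.resize(t[y0:y1,x0:x1],None,fx=k,fy=k,interpolation=cv2.INTER_CUBIC);m=(G.max(2)<140).astype(np.uint8)
crop(t,(388,228,458,278),8,"pics/x.png")
vv,uu=np.nonzero(m);W=np.array([onz("top",(u+.5)/k-.5+x0,(v+.5)/k-.5+y0,.0375)[:2]*1000 for u,v in zip(uu,vv)])-c
a=W@X;b=W@Y
for yy in(-38,-35,-30,30,35,38):
    s=abs(b-yy)<1;print(yy,a[s&(abs(a)<30)].min().round(1),a[s&(abs(a)<30)].max().round(1))
```

```text
[ 452.30989488 -266.59936769] [20.25622822 62.68132698] -17.908865564938278
(668, 325) 12.35 -65.03
(655, 325) 11.37 -62.27
(108, 150) 8.29 66.27
(125, 148) 10.01 62.75
-38 -30.0 23.0
-35 -29.9 23.2
-30 -30.0 22.8
30 -23.8 22.4
35 -23.7 22.2
38 -23.3 22.0
```

Top view: end dowels at crop (352,378) and (325,517), and the front's right tip at (312,355); tip sits ~6 mm inboard of the dowel axis, as wanted. Lowering slowly.

Call:
jog_arm(rows=[0.0004,0,-0.006,0,0,0,0.7,0,0,-0.005,0,0,0,0.7,0,0,-0.004,0,0,0,0.7,0,0,-0.003,0,0,0,0.7,0,0,0,0,0,0,0.7,0,0,0,0,0,0,0.7])

```text
time_s: 5.03
ee_pos: [0.5401, 0.0072, 0.0427]
eef_rot: [-1.462, 1.57, 3.086]
force: [0.7, 0.4, -0.6]
grip_width: 0.0457
```

Run:
```python
from meas import *
p,d=look("side",5);crop(p,(280,180,370,260),8,"pics/s5.png")
p,d=look("top",5);crop(p,(310,185,360,225),14,"pics/t5.png")
o=ctrl.get_obs();print(o["time_s"],o["ee_pos"].round(4),o["force"].round(1),o["grip_width"])
```

```text
5.1333 [0.5402 0.0072 0.0431] [-0.2  0.5 -0.8] 0.04552610227527346
```

View pics/s5.png

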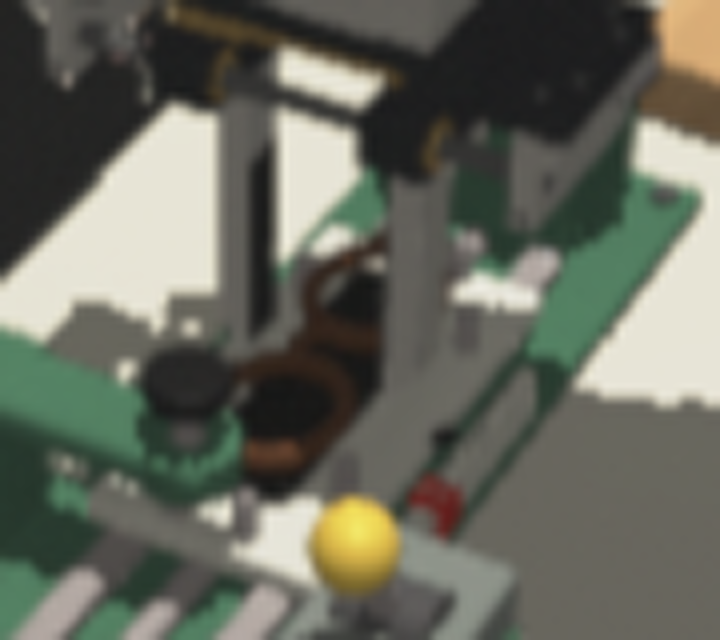

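View pics/t5.png

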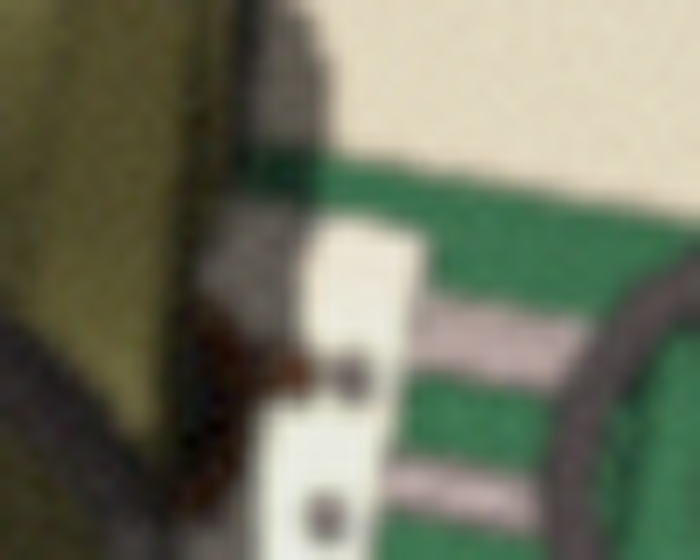

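No contact, endpiece tip at (315,375) lined up with the dowel and clear of it. Lower the rest and release.

Call:
jog_arm(rows=[0,0,-0.0015,0,0,0,0.7,0,0,-0.0015,0,0,0,0.7,0,0,-0.001,0,0,0,0.7,0,0,-0.0003,0,0,0,0.7,0,0,0,0,0,0,0.7,0,0,0,0,0,0,0.7])

```text
time_s: 5.63
ee_pos: [0.5402, 0.0071, 0.039]
eef_rot: [1.684, 1.571, -0.051]
force: [-2.7, 0.3, 5.8]
grip_width: 0.0456
```

Call:
jog_arm(rows=[0,0,0.0003,0,0,0,0.5,0,0,0,0,0,0,0.45,0,0,0,0,0,0,0.4,0,0,0,0,0,0,0.35,0,0,0,0,0,0,0.3,0,0,0,0,0,0,0.3])

```text
time_s: 6.13
ee_pos: [0.5401, 0.0071, 0.0389]
eef_rot: [-1.717, 1.571, 2.832]
force: [1.3, 0.4, 0.5]
grip_width: 0.0654
```

Call:
jog_arm(rows=[0,0,0.01,0,0,0,0.3,0,0,0.025,0,0,0,0.3,0,0,0.04,0,0,0,0.3,0,-0.02,0.035,0,0,0,0.4,-0.01,-0.038,0.005,0,0,0,0.5,-0.01,-0.038,0.005,0,0,0,0.5,-0.01,-0.038,0,0,0,0,0.5,0,0,0,0,0,0,0.5])

```text
time_s: 6.8
ee_pos: [0.5089, -0.1319, 0.1603]
eef_rot: [0.87, 1.569, -0.869]
force: [0.3, 0.5, -0.2]
grip_width: 0.0472
```

Run:
```python
from meas import *
p,d=look("side",6);crop(p,(270,140,400,260),6,"pics/s6.png")
p,d=look("top",6);crop(p,(235,165,405,265),4.5,"pics/t6.png")
o=ctrl.get_obs();print(o["time_s"],o["qpos"].round(2),o["ee_pos"].round(4),o["force"].round(1),o["grip_width"])
```

```text
6.9 [-0.32  0.29  1.65  0.    1.21 -0.15] [ 0.5099 -0.1279  0.1597] [0.  0.6 0.5] 0.046788777261210356
```

View pics/s6.png

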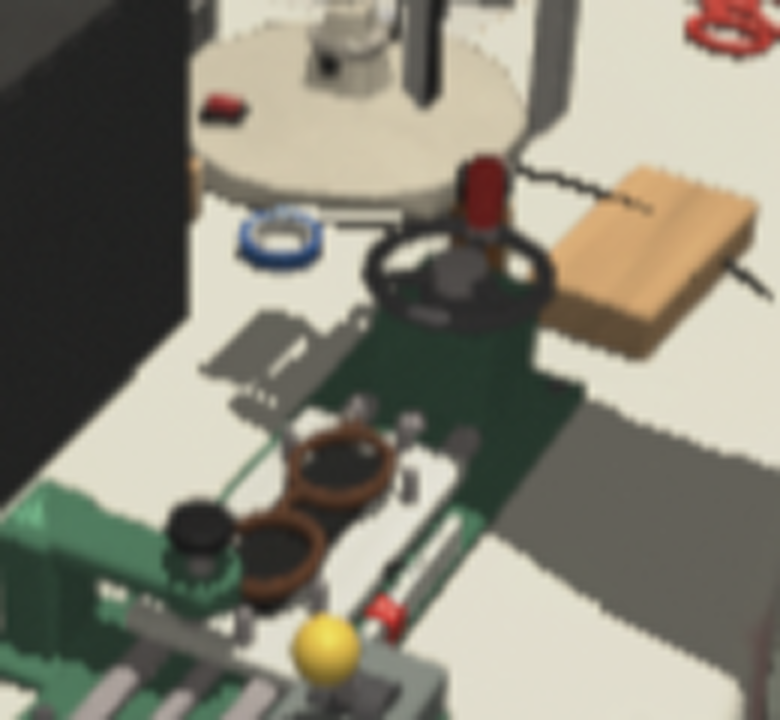

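View pics/t6.png

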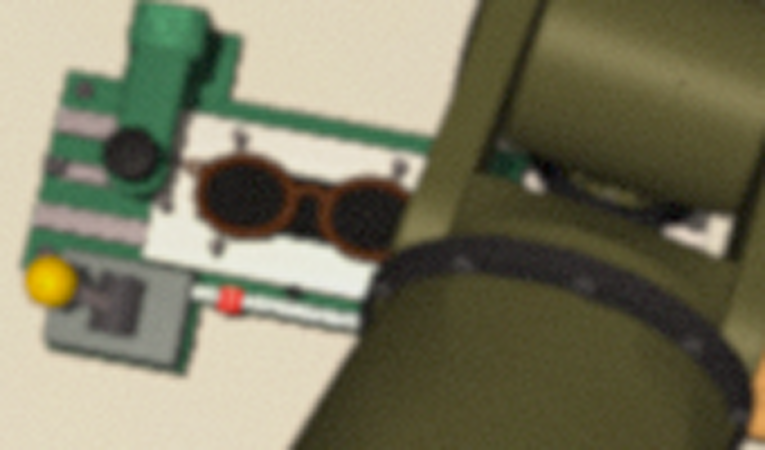

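Top view: front lying centred between dowels (rings at crop (245,195),(370,215)), level. Side view agrees. Now the wheel axis and pointer/clip offsets.

Run:
```python
from meas import *
psi=np.radians(-9.5);Y=np.array([-np.sin(psi),np.cos(psi)]);X=np.array([np.cos(psi),np.sin(psi)]);c0=np.array([541.9,6.9])
t=np.load("pics/top0.npz")["p"]
x0,y0,x1,y1=345,195,393,245;k=6
G=cv2.resize(t[y0:y1,x0:x1],None,fx=k,fy=k,interpolation=cv2.INTER_CUBIC).astype(int)
# rim: dark & grey
m=((G.max(2)<110)&(G.max(2)-G.min(2)<28)).astype(np.uint8)
cs,_=cv2.findContours(m,cv2.RETR_EXTERNAL,cv2.CHAIN_APPROX_NONE);c=max(cs,key=cv2.contourArea)
h=cv2.convexHull(c);e=cv2.fitEllipse(h);u=(np.array(e[0])+.5)/k-.5+[x0,y0];print("rim",u,np.array(e[1])/k)
w=onz("top",*u,.074)[:2]*1000;print(w,"rel c0",(w-c0)@X,(w-c0)@Y)
# hub
m=((G.max(2)>120)&(G.max(2)-G.min(2)<30)).astype(np.uint8)
for b in sorted(cv2.findContours(m,cv2.RETR_EXTERNAL,cv2.CHAIN_APPROX_NONE)[0],key=cv2.contourArea,reverse=True)[:4]:
    (a,r)=cv2.minEnclosingCircle(b);u2=(np.array(a)+.5)/k-.5+[x0,y0];print("hub?",u2,r/k,onz("top",*u2,.08)[:2]*1000)
kn=onz("top",385.3,218.0,.107)[:2]*1000;print("knob",kn,kn-w,np.hypot(*(kn-w)),np.degrees(np.arctan2(*(kn-w)[::-1])))
# pointer dark centroid vs clip
f=t[226:234,292:306].max(2).astype(float);wt=np.clip(85-f,0,None);vv,uu=np.mgrid[226:234,292:306]
pu,pv=(wt*uu).sum()/wt.sum(),(wt*vv).sum()/wt.sum();P=onz("top",pu,pv,.028)[:2]*1000
C=onz("top",285.71,231.44,.030)[:2]*1000
print("pointer",pu,pv,"rel pad",(P-c0)@X,(P-c0)@Y,"clip-pointer Y",(C-P)@Y,"clip-pad",(C-c0)@Y)
```

```text
rim [365.76504008 219.95256551] [40.26499176 44.60040283]
[ 517.5684589  -135.73444711] rel c0 -0.4563746392462515 -144.69416407184568
hub? [368.12587484 219.28173828] 5.8836243947347 [ 518.11483784 -140.51101772]
hub? [366.25 204.75] 23.09643300374349 [ 550.800878   -136.13753873]
hub? [347.42948723 209.08333333] 3.788234074910482 [539.98640917 -94.48955072]
hub? [382.75       233.33333333] 12.524714152018229 [ 487.62114815 -172.73042071]
knob [ 516.88515128 -175.33631424] [ -0.68330762 -39.60186713] 39.60776173094695 -90.98850788809088
pointer 299.81333333333333 229.64 rel pad -42.87266987356724 -0.7567557885461722 clip-pointer Y 30.893594790691672 clip-pad 30.1368390021455
```

Call:
jog_arm(rows=[0.003,-0.025,0,0,0,0,0.5,0.0033,-0.0237,0,0,0,0,0.5,0,0,-0.03,0,0,0,0.5,0,0,-0.03,0,0,0,0.5,0,0,-0.014,0,0,0,0.5,0,0,0,0,0,0,0.5,0,0,0,0,0,0,0.7,0,0,0,0,0,0,0.8], squeeze=12)

```text
time_s: 7.57
ee_pos: [0.5174, -0.1751, 0.0864]
eef_rot: [1.376, 1.569, -0.358]
force: [0.2, -0.2, -0.0]
grip_width: 0.0369
```

Call:
jog_arm(rows=[0,0,0,0,0,0,0.95,0,0,0,0,0,0,0.95,0,0,0,0,0,0,0.95,0,0,0,0,0,0,0.95])

```text
time_s: 7.9
ee_pos: [0.5166, -0.1756, 0.0858]
eef_rot: [1.434, 1.57, -0.301]
force: [-2.3, 1.7, 7.4]
grip_width: 0.0177
```

Run:
```python
from meas import *
p,d=look("side",7);crop(p,(300,130,400,230),6,"pics/s7.png")
o=ctrl.get_obs();print(o["time_s"],o["qpos"].round(2),o["ee_pos"].round(4),o["force"].round(1),o["grip_width"])
```

```text
7.95 [-0.39  0.42  1.66  0.    1.06 -0.23] [ 0.5167 -0.1756  0.0858] [-2.1  2.5  6.4] 0.017952787264269666
```

View pics/s7.png

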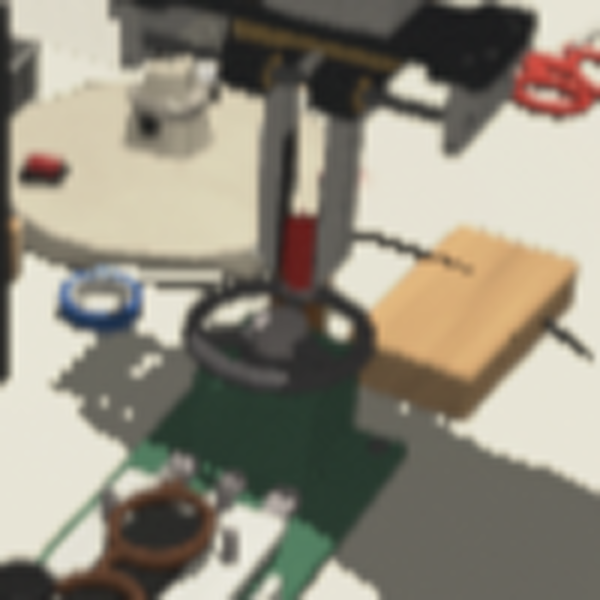

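Knob held (17.9 mm), red knob between the fingers. Computing the circle steps.

Run:
```python
import numpy as np
def steps(a0,step,n,r=35):
    a=np.radians(a0+step*np.arange(n+1));x=r*np.cos(a);y=r*np.sin(a)
    return [(round(u,1),round(v,1)) for u,v in zip(np.diff(x),np.diff(y))]
s=steps(-91.8,-20,18)
for i,q in enumerate(s):print(i,round(-91.8-20*(i+1),1),q)
print(np.sum(s,0))
```

```text
0 -111.8 (np.float64(-11.9), np.float64(2.5))
1 -131.8 (np.float64(-10.3), np.float64(6.4))
2 -151.8 (np.float64(-7.5), np.float64(9.6))
3 -171.8 (np.float64(-3.8), np.float64(11.5))
4 -191.8 (np.float64(0.4), np.float64(12.1))
5 -211.8 (np.float64(4.5), np.float64(11.3))
6 -231.8 (np.float64(8.1), np.float64(9.1))
7 -251.8 (np.float64(10.7), np.float64(5.7))
8 -271.8 (np.float64(12.0), np.float64(1.7))
9 -291.8 (np.float64(11.9), np.float64(-2.5))
10 -311.8 (np.float64(10.3), np.float64(-6.4))
11 -331.8 (np.float64(7.5), np.float64(-9.6))
12 -351.8 (np.float64(3.8), np.float64(-11.5))
13 -371.8 (np.float64(-0.4), np.float64(-12.1))
14 -391.8 (np.float64(-4.5), np.float64(-11.3))
15 -411.8 (np.float64(-8.1), np.float64(-9.1))
16 -431.8 (np.float64(-10.7), np.float64(-5.7))
17 -451.8 (np.float64(-12.0), np.float64(-1.7))
[-3.55271368e-15  3.77475828e-15]
```

Call:
jog_arm(rows=[-0.0119,0.0025,0,0,0,0,0.95,-0.0103,0.0064,0,0,0,0,0.95,-0.0075,0.0096,0,0,0,0,0.95,-0.0038,0.0115,0,0,0,0,0.95,0,0,0,0,0,0,0.95], squeeze=15)

```text
time_s: 8.37
ee_pos: [0.482, -0.1449, 0.0857]
eef_rot: [-0.773, 1.57, -2.507]
force: [-10.4, 2.6, 10.9]
grip_width: 0.0176
```

Call:
jog_arm(rows=[-0.0006,0.0121,0.001,0,0,0,0.95,0.0045,0.0113,0,0,0,0,0.95,0.0081,0.0091,0,0,0,0,0.95,0.0107,0.0057,0,0,0,0,0.95,0,0,0,0,0,0,0.95])

```text
time_s: 8.78
ee_pos: [0.5067, -0.1068, 0.086]
eef_rot: [1.289, 1.57, -0.445]
force: [3.7, 1.2, 0.9]
grip_width: 0.0175
```

Call:
jog_arm(rows=[0.012,0.0017,0,0,0,0,0.95,0.0119,-0.0025,0,0,0,0,0.95,0.0103,-0.0064,0,0,0,0,0.95,0.0075,-0.0096,0,0,0,0,0.95,0.0038,-0.0115,0,0,0,0,0.95,-0.0004,-0.0121,0,0,0,0,0.95,-0.0045,-0.0113,0,0,0,0,0.95,0,0,0,0,0,0,0.95])

```text
time_s: 9.45
ee_pos: [0.5454, -0.1603, 0.0861]
eef_rot: [-2.101, 1.57, 2.446]
force: [-3.3, -1.9, 0.1]
grip_width: 0.0178
```

Call:
jog_arm(rows=[-0.0081,-0.0091,0,0,0,0,0.95,-0.0107,-0.0057,0,0,0,0,0.95,-0.012,-0.0017,0,0,0,0,0.95,-0.0119,0.0025,0,0,0,0,0.95,-0.0103,0.0064,0,0,0,0,0.95,0,0,0,0,0,0,0.95])

```text
time_s: 9.95
ee_pos: [0.4922, -0.1656, 0.0861]
eef_rot: [2.654, 1.569, 0.919]
force: [-1.4, 4.2, -2.5]
grip_width: 0.0176
```

Run:
```python
from meas import *
p,d=look("side",8);crop(p,(270,140,390,260),6,"pics/s8.png")
p,d=look("top",8);crop(p,(235,165,365,255),6,"pics/t8.png")
o=ctrl.get_obs();print(o["time_s"],o["ee_pos"].round(4),o["force"].round(1),o["grip_width"])
a=o["ee_pos"]*1000-[516.5,-140.2,0];print(np.hypot(a[0],a[1]),np.degrees(np.arctan2(a[1],a[0])))
```

```text
10.05 [ 0.4927 -0.1661  0.086 ] [-1.1  3.7  0.2] 0.017521890801693505
35.16954885336405 -132.4817925505372
```

View pics/t8.png

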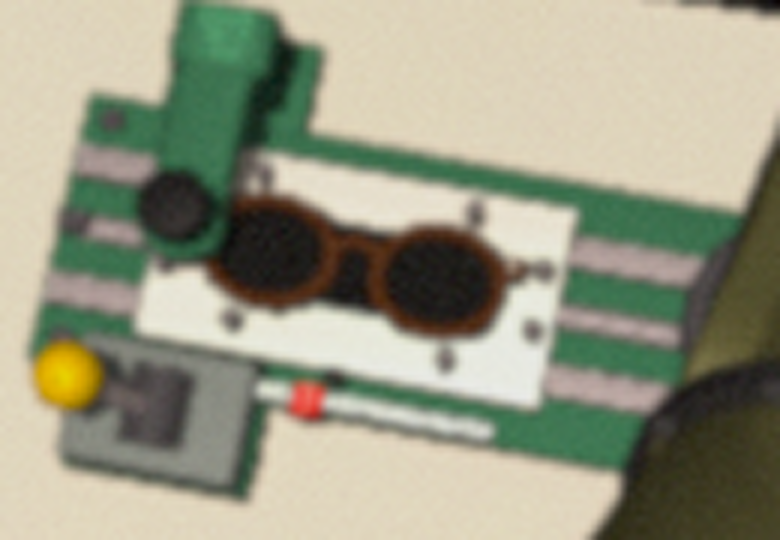

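View pics/s8.png

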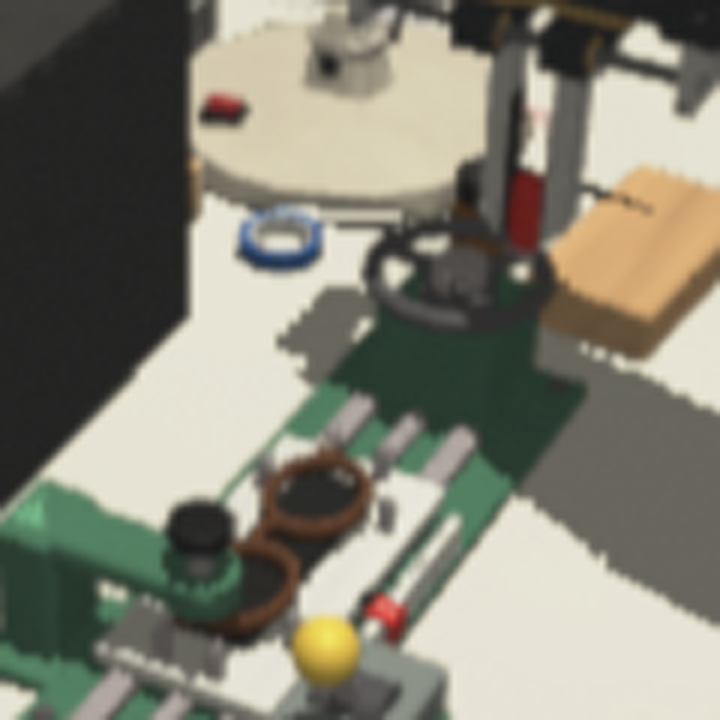

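Call:
jog_arm(rows=[-0.0075,0.0096,0,0,0,0,0.95,-0.0038,0.0115,0,0,0,0,0.95,0.0004,0.0121,0,0,0,0,0.95,0.0045,0.0113,0,0,0,0,0.95,0.0081,0.0091,0,0,0,0,0.95,0.0107,0.0057,0,0,0,0,0.95,0,0,0,0,0,0,0.95,0,0,0,0,0,0,0.95])

```text
time_s: 10.72
ee_pos: [0.5061, -0.1071, 0.0861]
eef_rot: [2.151, 1.57, 0.416]
force: [1.7, 5.2, 1.0]
grip_width: 0.0174
```

```bash
cat > pt.py <<'E'
from meas import *
psi=np.radians(-9.5);Y=np.array([-np.sin(psi),np.cos(psi)]);X=np.array([np.cos(psi),np.sin(psi)])
def run(tag,k=6):
    t=0;N=k
    ims=[];
    for i in range(N):ims.append(ctrl.camera("top")[0].astype(float))
    t=np.mean(ims,0)
    ss=np.mean([ctrl.camera("side")[0].astype(float) for i in range(3)],0)
    np.savez(f"pics/avg{tag}.npz",t=t,s=ss)
    cv2.imwrite(f"pics/it{tag}.png",cv2.resize(t[220:242,270:315,::-1],None,fx=17,fy=17,interpolation=cv2.INTER_CUBIC))
    cv2.imwrite(f"pics/is{tag}.png",cv2.resize(ss[225:255,315:350,::-1],None,fx=18,fy=18,interpolation=cv2.INTER_CUBIC))
    o=ctrl.get_obs();print(o["time_s"],o["ee_pos"].round(4),o["force"].round(1))
E
python3 -c "
from pt import *
run(9)"
```

```text
11.1667 [ 0.5054 -0.1073  0.086 ] [1.3 5.1 0.7][ WARN:0@14.813] global loadsave.cpp:1063 imwrite_ Unsupported depth image for selected encoder is fallbacked to CV_8U.
```

View pics/it9.png

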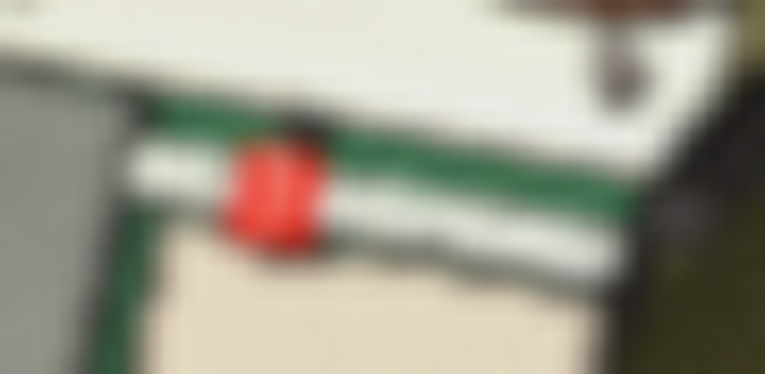

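View pics/is9.png

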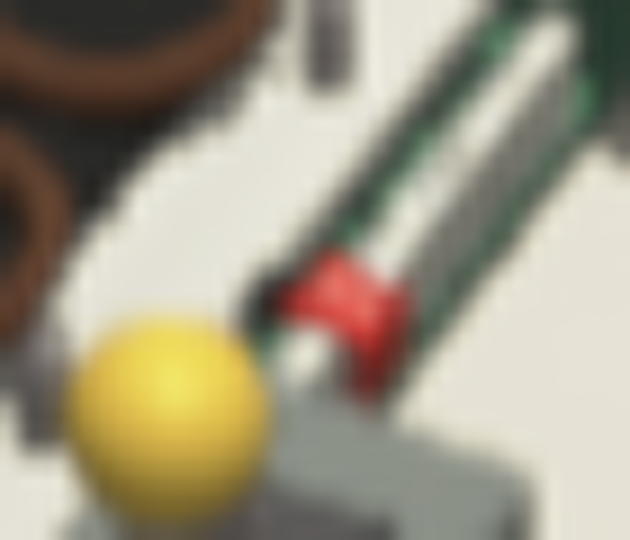

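```bash
cat > prof.py <<'E'
from pt import *
import scipy.ndimage as nd,sys
def go(tag):
    z=np.load(f"pics/avg{tag}.npz")
    C=np.array([494.2,45.4])
    for n,im in(("top",z["t"]),("side",z["s"])):
        red=np.clip(im[...,0]-np.maximum(im[...,1],im[...,2]),0,None);val=im.max(2)
        off=np.array([0,0]) if n=="top" else X*-3.5+Y*3
        ts=np.arange(-14,14,.25)
        def P(img,x,zz,):
            uv=np.array([proj(n,[*(C+off+X*x+Y*q)/1000,zz]) for q in ts]);return nd.map_coordinates(img,[uv[:,1],uv[:,0]],order=1)
        for x in np.arange(-5,6,2.):
            r=P(red,x,.031);w=np.clip(r-40,0,None);wl=P(np.minimum(im[...,1],im[...,2]),x,.031)
            m=(w>0.5*w.max()) if w.max()>0 else w>0
            e=ts[m];core=(ts>e.min()+2)&(ts<e.max()-2) if m.any() else m
            print(n,"clip x",x,"ctr",((w*ts).sum()/max(w.sum(),1e-6)).round(2),"edges",e.min() if m.any() else None,e.max() if m.any() else None,"whitepk",ts[core][np.argmax(wl[core])] if core.any() else None)
        for x in np.arange(4,14,1.):
            v=P(val,x,.028);b=np.percentile(v,60);w=np.clip(b*.7-v,0,None)
            print(n,"ptr x",x,"min",v.min().round(0),"at",ts[np.argmin(v)],"ctr",((w*ts).sum()/max(w.sum(),1e-6)).round(2))
go(sys.argv[1])
E
python3 prof.py 9
```

```text
top clip x -5.0 ctr 0.03 edges -5.25 5.25 whitepk 3.0
top clip x -3.0 ctr -0.07 edges -5.5 5.25 whitepk 3.0
top clip x -1.0 ctr -0.03 edges -5.25 5.25 whitepk -1.0
top clip x 1.0 ctr -0.06 edges -5.25 5.0 whitepk -0.5
top clip x 3.0 ctr -0.09 edges -5.25 5.0 whitepk 0.0
top clip x 5.0 ctr -0.12 edges -5.0 4.75 whitepk 0.25
top ptr x 4.0 min 180.0 at 7.5 ctr 0.0
top ptr x 5.0 min 161.0 at -8.75 ctr 0.0
top ptr x 6.0 min 138.0 at -6.25 ctr 0.0
top ptr x 7.0 min 114.0 at -6.0 ctr 0.0
top ptr x 8.0 min 99.0 at -5.75 ctr 0.0
top ptr x 9.0 min 87.0 at -5.5 ctr 0.0
top ptr x 10.0 min 80.0 at -3.0 ctr 0.0
top ptr x 11.0 min 72.0 at -0.75 ctr -1.61
top ptr x 12.0 min 88.0 at -2.5 ctr -2.62
top ptr x 13.0 min 118.0 at -2.25 ctr 0.0
side clip x -5.0 ctr -0.73 edges -6.0 4.5 whitepk -3.75
side clip x -3.0 ctr -1.55 edges -7.25 4.0 whitepk -2.0
side clip x -1.0 ctr -2.13 edges -7.25 3.0 whitepk -5.0
side clip x 1.0 ctr -2.77 edges -8.25 2.5 whitepk -6.0
side clip x 3.0 ctr -3.15 edges -9.0 2.75 whitepk -6.75
side clip x 5.0 ctr -3.34 edges -9.5 2.75 whitepk -6.0
side ptr x 4.0 min 165.0 at 12.25 ctr 0.0
side ptr x 5.0 min 162.0 at 10.0 ctr 0.0
side ptr x 6.0 min 149.0 at 3.5 ctr 0.0
side ptr x 7.0 min 123.0 at 4.0 ctr 4.08
side ptr x 8.0 min 102.0 at 3.0 ctr 3.86
side ptr x 9.0 min 87.0 at 1.25 ctr 3.16
side ptr x 10.0 min 73.0 at 1.5 ctr 2.47
side ptr x 11.0 min 61.0 at 2.0 ctr 1.48
side ptr x 12.0 min 64.0 at 0.5 ctr -0.1
side ptr x 13.0 min 74.0 at -1.25 ctr -1.62
```

Call:
jog_arm(rows=[0.0066,0.0014,0,0,0,0,0.95,0.0066,0.0003,0,0,0,0,0.95,0,0,0,0,0,0,0.95,0,0,0,0,0,0,0.95,0,0,0,0,0,0,0.95])

```text
time_s: 11.58
ee_pos: [0.519, -0.1056, 0.0861]
eef_rot: [2.173, 1.569, 0.438]
force: [3.9, 6.9, -1.2]
grip_width: 0.0174
```

```bash
python3 -c "
from pt import *
run(10,8)" 2>/dev/null
python3 - <<'E'
from pt import *
import scipy.ndimage as nd
c0=np.array([541.9,6.9])
t0=np.load("pics/top0.npz")["p"].astype(float)
# plate ends profile in top0 and now
def P(im,x,zz,a,b):
    ts=np.arange(a,b,.1);uv=np.array([proj("top",[*(c0+X*x+Y*q)/1000,zz]) for q in ts]);return ts,nd.map_coordinates(im.max(2) if im.ndim==3 else im,[uv[:,1],uv[:,0]],order=1)
def cross(ts,v):
    lev=(v.max()+v.min())/2;i=np.nonzero(np.diff(np.sign(v-lev)))[0];return ts[i].round(1)
tn=np.load("pics/avg10.npz")["t"]
for x in(-30,-22,-6,6,20,30,36):
    print(x,"0: -Y",cross(*P(t0,x,.028,-90,-76)),"+Y",cross(*P(t0,x,.028,76,90)),"now -Y",cross(*P(tn,x,.028,-60,-44)))
E
```

```text
12.1333 [ 0.5189 -0.1056  0.0861] [ 3.9  6.5 -1.1]
-30 0: -Y [-79.] +Y [79.1] now -Y [-51.2]
-22 0: -Y [-79.1] +Y [79.7] now -Y [-51.2]
-6 0: -Y [-80.4] +Y [78.3 86.9] now -Y [-50.3]
6 0: -Y [-79.9] +Y [83.] now -Y [-49.5]
20 0: -Y [-80.3] +Y [84.8] now -Y [-45.8]
30 0: -Y [-79.4] +Y [81.1] now -Y [-46.6]
36 0: -Y [-79.5] +Y [80.9] now -Y [-48.]
```

View pics/it10.png

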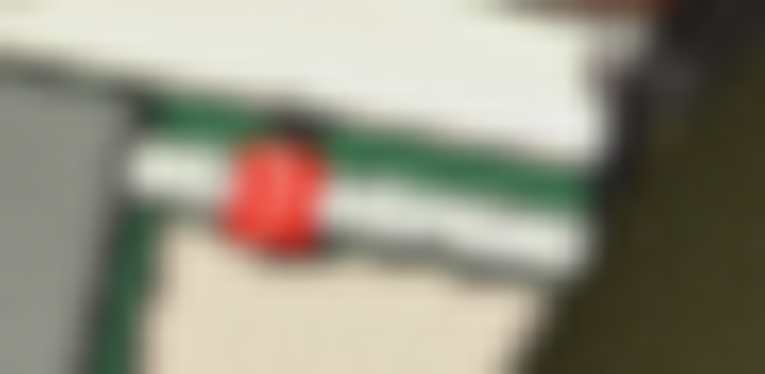

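View pics/is10.png

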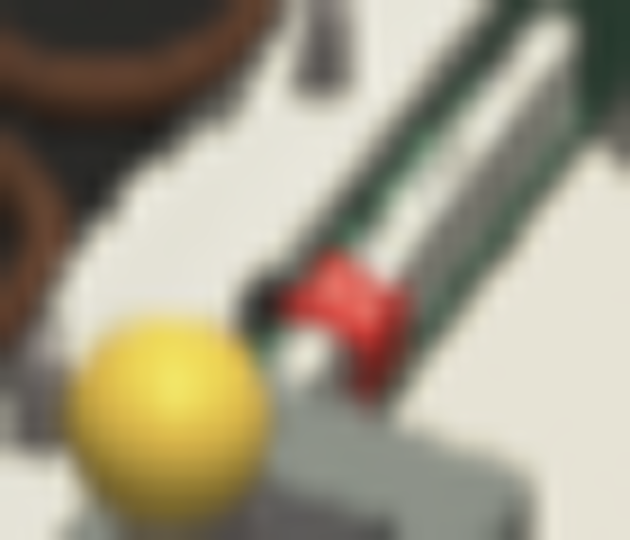

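```bash
cat > p2.py <<'E'
from pt import *
import scipy.ndimage as nd
c0=np.array([541.9,6.9])
def P(im,base,x,zz,ts,n="top"):
    uv=np.array([proj(n,[*(base+X*x+Y*q)/1000,zz]) for q in ts]);return nd.map_coordinates(im,[uv[:,1],uv[:,0]],order=1)
ts=np.arange(-12,12.01,.25)
def ctr(im,base,xs,zz=.028,n="top",lo=-7,hi=7,pr=True):
    for x in xs:
        v=P(im.max(2),base,x,zz,ts,n)
        # background linear between |t| 6..12
        m=(abs(ts)>5.5);k=np.polyfit(ts[m],v[m],1);w=np.clip(np.polyval(k,ts)-v-8,0,None)*(abs(ts)<6)
        print(x,"depth",w.max().round(0),"min at",ts[np.argmin(v)],"ctr",((w*ts).sum()/max(w.sum(),1e-9)).round(2))
if __name__=="__main__":
    t0=np.load("pics/top0.npz")["p"].astype(float);t6=np.load("pics/top6.npz")["p"].astype(float)
    print("top0");ctr(t0,c0,np.arange(-46,-37.9,1))
    for tag,mv in((9,28.9),(10,30.1)):
        print(tag);ctr(np.load(f"pics/avg{tag}.npz")["t"],c0+Y*mv,np.arange(-46,-37.9,1))
    print("top8",22.2);ctr(np.load("pics/top8.npz")["p"].astype(float),c0+Y*22.2,np.arange(-46,-37.9,1))
    print("top6");ctr(t6,c0,np.arange(-46,-37.9,1))
E
python3 p2.py
```

```text
top0
-46.0 depth 16.0 min at -1.75 ctr -1.25
-45.0 depth 24.0 min at -1.5 ctr -0.9
-44.0 depth 36.0 min at -1.25 ctr -0.71
-43.0 depth 38.0 min at -1.25 ctr -0.85
-42.0 depth 39.0 min at -1.0 ctr -0.17
-41.0 depth 39.0 min at -0.75 ctr -0.57
-40.0 depth 28.0 min at -0.5 ctr -0.24
-39.0 depth 21.0 min at -0.25 ctr -0.06
-38.0 depth 15.0 min at -0.25 ctr -0.65
9
-46.0 depth 13.0 min at -4.75 ctr -4.96
-45.0 depth 14.0 min at -4.5 ctr -4.28
-44.0 depth 22.0 min at -4.25 ctr -2.97
-43.0 depth 27.0 min at -1.75 ctr -0.52
-42.0 depth 43.0 min at -1.5 ctr -0.84
-41.0 depth 28.0 min at -1.25 ctr -0.77
-40.0 depth 21.0 min at 1.25 ctr -0.34
-39.0 depth 14.0 min at 0.5 ctr -0.55
-38.0 depth 6.0 min at -0.75 ctr -1.28
10
-46.0 depth 4.0 min at -6.0 ctr -5.73
-45.0 depth 5.0 min at -5.75 ctr -5.54
-44.0 depth 15.0 min at -3.25 ctr -3.64
-43.0 depth 27.0 min at 1.75 ctr -0.03
-42.0 depth 36.0 min at -2.5 ctr -0.88
-41.0 depth 26.0 min at -0.25 ctr -0.43
-40.0 depth 24.0 min at 0.0 ctr -0.4
-39.0 depth 17.0 min at 0.25 ctr -0.62
-38.0 depth 8.0 min at 0.5 ctr -0.3
top8 22.2
-46.0 depth 46.0 min at -0.5 ctr -0.7
-45.0 depth 43.0 min at -0.25 ctr -0.73
-44.0 depth 44.0 min at 0.0 ctr -0.1
-43.0 depth 49.0 min at -2.0 ctr -0.54
-42.0 depth 40.0 min at 0.5 ctr -0.13
-41.0 depth 44.0 min at 0.5 ctr -0.03
-40.0 depth 35.0 min at 0.75 ctr -0.17
-39.0 depth 30.0 min at 1.0 ctr 0.14
-38.0 depth 23.0 min at 1.0 ctr 0.38
top6
-46.0 depth 23.0 min at -1.75 ctr -1.34
-45.0 depth 29.0 min at -1.5 ctr -0.94
-44.0 depth 41.0 min at -1.25 ctr -0.73
-43.0 depth 42.0 min at -1.25 ctr -0.83
-42.0 depth 44.0 min at 1.25 ctr -0.14
-41.0 depth 43.0 min at -0.75 ctr -0.6
-40.0 depth 33.0 min at -0.5 ctr -0.51
-39.0 depth 27.0 min at -0.5 ctr -0.37
-38.0 depth 19.0 min at -0.25 ctr -0.68
```

Run:
```python
from pt import *
s=np.load("pics/avg10.npz")["s"]
C=np.array([494.2,45.4])+X*-3.5+Y*3
f=lambda uv:((np.array(uv)-[315,225]+.5)*18-.5).round(0)
B=proj("side",[*C/1000,.031]);print("C",f(B),"X10",f(proj("side",[*(C+X*10)/1000,.031]))-f(B),"Y10",f(proj("side",[*(C+Y*10)/1000,.031]))-f(B),"z10",f(proj("side",[*C/1000,.041]))-f(B))
im=cv2.resize(s[232:250,324:342,::-1],None,fx=36,fy=36,interpolation=cv2.INTER_CUBIC)
im=np.clip((im-30)*1.1,0,255).astype(np.uint8);cv2.imwrite("pics/cl10.png",im)
t=np.load("pics/avg10.npz")["t"];im=cv2.resize(t[222:240,278:300,::-1],None,fx=32,fy=32,interpolation=cv2.INTER_CUBIC);cv2.imwrite("pics/ct10.png",np.clip(im,0,255).astype(np.uint8))
```

```text
C [342. 316.] X10 [-66. -24.] Y10 [-33.  44.] z10 [  3. -56.]
```

View pics/cl10.png

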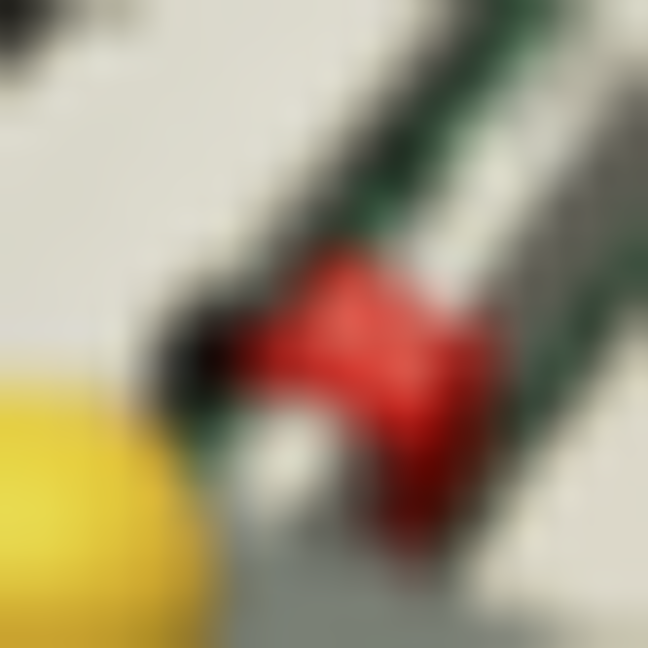

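View pics/ct10.png

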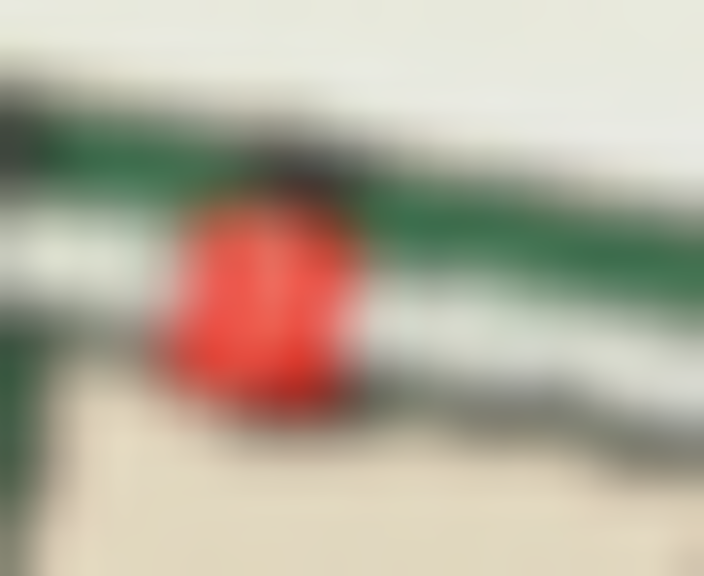

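Call:
jog_arm(rows=[0.0044,-0.0006,0,0,0,0,0.95,0,0,0,0,0,0,0.95,0,0,0,0,0,0,0.95])

```text
time_s: 12.38
ee_pos: [0.5231, -0.1062, 0.086]
eef_rot: [2.716, 1.57, 0.981]
force: [1.9, 6.4, 1.0]
grip_width: 0.0177
```

Call:
jog_arm(rows=[0,0,0,0,0,0,0.85,0,0,0,0,0,0,0.75,0,0,0,0,0,0,0.65,0,0,0,0,0,0,0.6,0,0,0.02,0,0,0,0.6,0,0,0.04,0,0,0,0.6,0,0,0.03,0,0,0,0.6])

```text
time_s: 12.97
ee_pos: [0.523, -0.1066, 0.1778]
eef_rot: [-0.617, 1.571, -2.352]
force: [0.5, -0.5, 0.0]
grip_width: 0.0377
```

Call:
jog_arm(rows=[-0.029,-0.025,0,0,0,0,0.8,-0.029,-0.025,0,0,0,0,1,-0.029,-0.025,0,0,0,0,1,-0.029,-0.025,0,0,0,0,1,-0.029,-0.025,0,0,0,0,1,-0.029,-0.025,0,0,0,0,1,0,0,0,0,0,0,1])

```text
time_s: 13.55
ee_pos: [0.3454, -0.2594, 0.1761]
eef_rot: [-0.244, 1.57, -1.983]
force: [1.5, 0.8, 0.5]
grip_width: 0.0008
```

```bash
python3 -c "
from pt import *
run(11,8)
z=np.load('pics/avg11.npz');t=z['t'];s=z['s']
cv2.imwrite('pics/t11.png',np.clip(cv2.resize(t[165:255,235:405,::-1],None,fx=4.6,fy=4.6,interpolation=cv2.INTER_CUBIC),0,255).astype(np.uint8))
cv2.imwrite('pics/ct11.png',np.clip(cv2.resize(t[222:240,278:300,::-1],None,fx=32,fy=32,interpolation=cv2.INTER_CUBIC),0,255).astype(np.uint8))
import scipy.ndimage as nd
c0=np.array([541.9,6.9]);t0=np.load('pics/top6.npz')['p'].astype(float);ta=np.load('pics/top0.npz')['p'].astype(float)
def P(im,x,zz,a,b):
    ts=np.arange(a,b,.1);uv=np.array([proj('top',[*(c0+X*x+Y*q)/1000,zz]) for q in ts]);return ts,nd.map_coordinates(im.max(2),[uv[:,1],uv[:,0]],order=1)
def cross(ts,v):
    lev=(v.max()+v.min())/2;i=np.nonzero(np.diff(np.sign(v-lev)))[0];return ts[i].round(1)
for x in(-34,-30,-22,-10,-4,4,10,22,30,34): print(x,cross(*P(ta,x,.028,-90,-74)),cross(*P(t,x,.028,-60,-43)))
" 2>/dev/null
```

```text
14.1 [ 0.3496 -0.2559  0.1759] [ 0.   0.3 -0. ]
-34 [-79.] [-48.9]
-30 [-78.7] [-48.4]
-22 [-78.9] [-48.5]
-10 [-80.5 -74.3] [-49.9 -44.3]
-4 [-79.9] [-49.]
4 [-79.3] [-48.9]
10 [-80.3] [-49.4]
22 [-79.2] [-48.4]
30 [-79.] [-49.]
34 [-79.3] [-48.8]
```

View pics/t11.png

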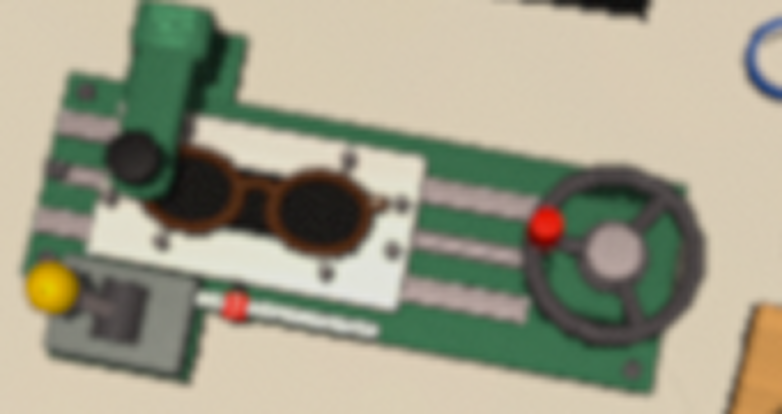

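View pics/ct11.png

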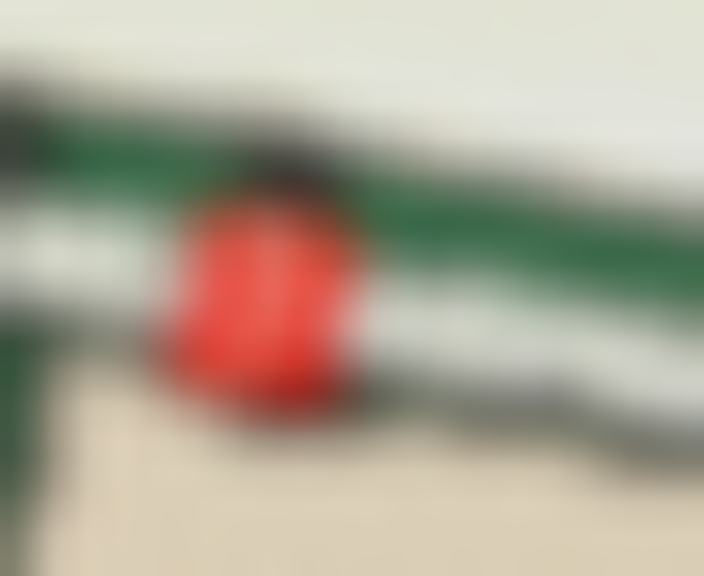

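Top view: pointer (crop 293,160) in line with the pink line on the clip (272,240 with its slant), front seated between dowels, and the plate moved 30.5 mm. Now the lever: go to the left of the yellow ball.

Call:
jog_arm(rows=[0.0135,0.0376,0,0,0,0,1,0.0135,0.0376,0,0,0,0,1,0.0135,0.0376,0,0,0,0,1,0.0135,0.0376,0,0,0,0,1,0.0135,0.0376,0,0,0,0,1,0.0135,0.0376,0,0,0,0,1,0.0135,0.0376,0,0,0,0,1,0.0135,0.0376,0,0,0,0,1])

```text
time_s: 14.77
ee_pos: [0.4575, 0.0469, 0.1761]
eef_rot: [1.605, 1.57, -0.13]
force: [0.1, -0.2, -0.8]
grip_width: 0.0004
```

Call:
jog_arm(rows=[0.0135,0.0376,0,0,0,0,1,0.0135,0.0376,0,0,0,0,1,0.0135,0.0376,-0.01,0,0,0,1,0,0,-0.03,0,0,0,1,0,0,-0.03,0,0,0,1,0,0,0,0,0,0,1,0,0,0,0,0,0,1])

```text
time_s: 15.35
ee_pos: [0.4972, 0.1574, 0.1055]
eef_rot: [-1.17, 1.568, -2.904]
force: [-0.2, -0.3, 1.2]
grip_width: 0.0004
```

Run:
```python
from meas import *
p,d=look("side",12);crop(p,(250,170,380,280),6,"pics/s12.png")
o=ctrl.get_obs();print(o["time_s"],o["qpos"].round(2),o["ee_pos"].round(4),o["force"].round(1))
b=blob(p,yel,(220,150,420,290))[:2];print(b)
```

```text
15.4 [0.24 0.34 1.71 0.   1.09 0.4 ] [0.4981 0.1574 0.1071] [ 0.3  0.3 -0.1]
[(41, (np.float64(324.61), np.float64(248.88)), (321, 245, 8, 8))]
```

View pics/s12.png

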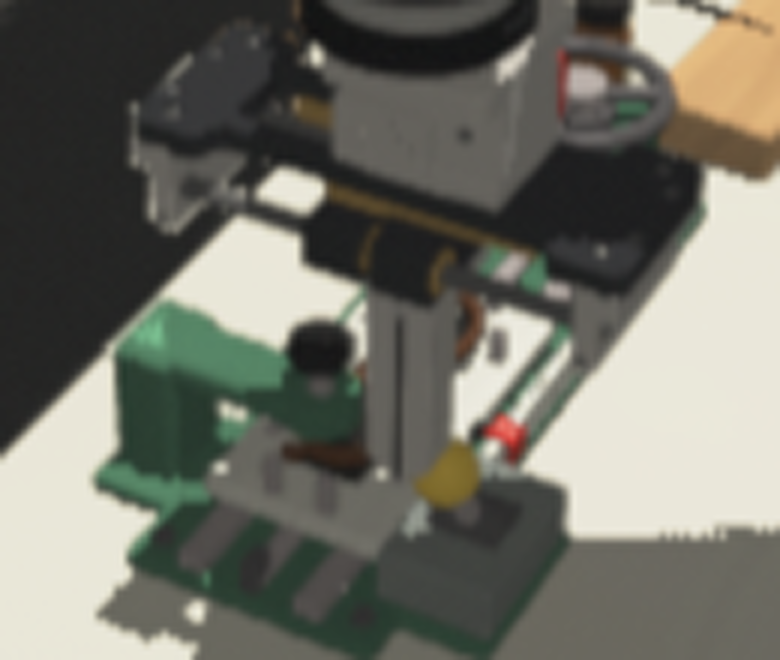

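Side view: closed fingers stand just to the left (+y) of the ball, some 4 mm too far away from the robot; correct, descend and sweep.

Call:
jog_arm(rows=[-0.0035,0.0005,-0.02,0,0,0,1,0,0,-0.018,0,0,0,1,0,0,0,0,0,0,1,-0.001,-0.0059,0,0,0,0,1,-0.001,-0.0059,0,0,0,0,1,-0.001,-0.0059,0,0,0,0,1,0,0,0,0,0,0,1])

```text
time_s: 15.98
ee_pos: [0.4918, 0.1391, 0.0694]
eef_rot: [1.87, 1.569, 0.134]
force: [0.3, 0.5, -0.3]
grip_width: 0.0004
```

Call:
jog_arm(rows=[-0.001,-0.0059,0,0,0,0,1,-0.001,-0.0059,0,0,0,0,1,-0.001,-0.0059,0,0,0,0,1,-0.001,-0.0059,0,0,0,0,1,-0.0008,-0.005,0,0,0,0,1,0,0,0,0,0,0,1,0,0,0,0,0,0,1])

```text
time_s: 16.57
ee_pos: [0.4863, 0.1112, 0.0678]
eef_rot: [-0.966, 1.57, -2.701]
force: [0.2, 0.1, 0.9]
grip_width: 0.0004
```

Run:
```python
from meas import *
p,d=look("side",13);crop(p,(250,170,380,280),6,"pics/s13.png")
o=ctrl.get_obs();print(o["time_s"],o["qpos"].round(2),o["ee_pos"].round(4),o["force"].round(1))
```

```text
16.6167 [ 0.15  0.35  1.8  -0.    0.99  0.32] [0.4863 0.1114 0.0678] [-0.8  0.7  0.3]
```

View pics/s13.png

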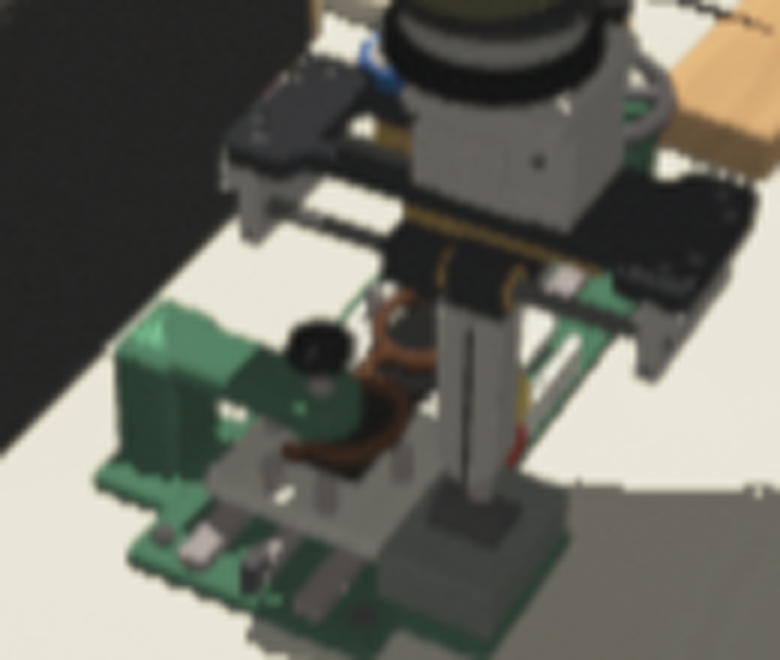

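Call:
jog_arm(rows=[-0.0005,-0.004,0,0,0,0,1,-0.0005,-0.004,0,0,0,0,1,-0.0005,-0.003,0,0,0,0,1,0,0,0,0,0,0,1])

```text
time_s: 16.95
ee_pos: [0.4848, 0.1, 0.0679]
eef_rot: [-0.887, 1.571, -2.622]
force: [-0.1, 0.3, -0.3]
grip_width: 0.0006
```

Call:
jog_arm(rows=[-0.0003,-0.002,0,0,0,0,1,0,0,0,0,0,0,1,0,0,0,0,0,0,1])

```text
time_s: 17.2
ee_pos: [0.4847, 0.0993, 0.068]
eef_rot: [3.007, 1.569, 1.272]
force: [1.0, 8.9, -2.2]
grip_width: 0.0007
```

Call:
jog_arm(rows=[-0.0003,-0.002,0,0,0,0,1,0,0,0,0,0,0,1,0,0,0,0,0,0,1])

```text
time_s: 17.45
ee_pos: [0.4847, 0.0987, 0.0681]
eef_rot: [2.947, 1.567, 1.212]
force: [2.7, 21.1, -4.1]
grip_width: 0.0004
```

Hard stop felt (21 N). Back off, rise and look.

Call:
jog_arm(rows=[0.0015,0.009,0,0,0,0,1,0.004,0.025,0.01,0,0,0,1,0,0.01,0.035,0,0,0,1,0,0,0.035,0,0,0,1,0,0.03,0.02,0,0,0,1,0,0.035,0,0,0,0,1,0,0.035,0,0,0,0,1,0,0,0,0,0,0,1])

```text
time_s: 18.12
ee_pos: [0.4894, 0.2449, 0.1683]
eef_rot: [2.514, 1.57, 0.782]
force: [-0.9, 0.1, -0.5]
grip_width: 0.0006
```

Run:
```python
from meas import *
p,d=look("side",14);crop(p,(250,170,380,280),6,"pics/s14.png")
t,d=look("top",14);crop(t,(230,160,400,260),4.5,"pics/t14.png")
o=ctrl.get_obs();print(o["time_s"],o["qpos"].round(2),o["ee_pos"].round(4),o["force"].round(1))
a=blob(p,yel,(220,150,420,290))[:1];b=blob(t,yel,(220,150,420,290))[:1];print(a,b)
```

```text
18.2167 [ 0.39  0.32  1.58 -0.    1.24  0.55] [0.4895 0.2412 0.1677] [-0.5 -0.1 -0.4]
[(52, (np.float64(333.67), np.float64(234.71)), (330, 230, 9, 10))] [(101, (np.float64(268.91), np.float64(231.63)), (264, 227, 11, 11))]
```

View pics/s14.png

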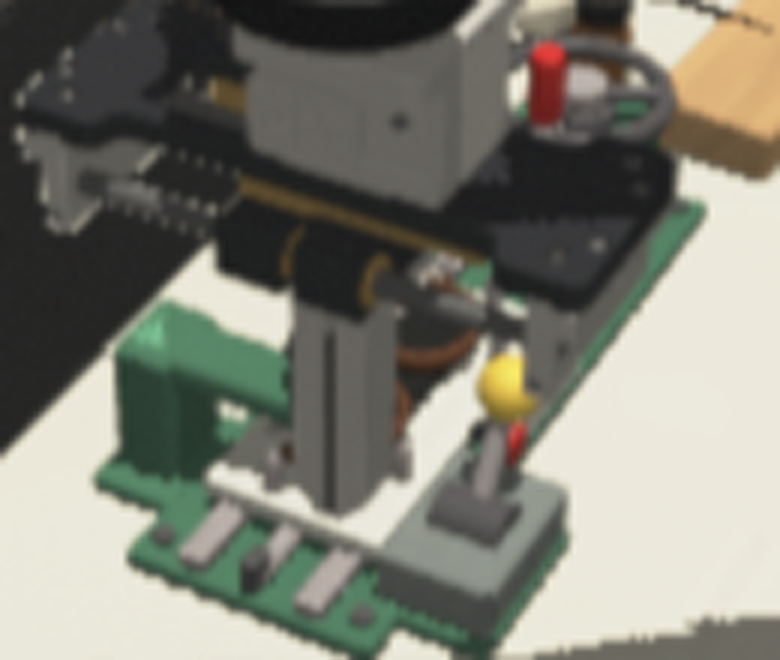

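View pics/t14.png

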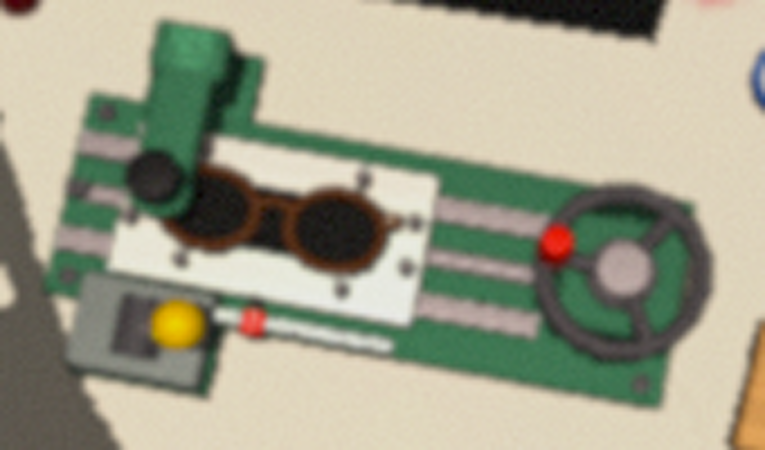

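Views: ball now at top px (269,232), 51 mm over, lever leaning to −y against its stop; pointer still at the clip. Now measure cap and go over it.

Call:
jog_arm(rows=[0.0165,-0.0372,0,0,0,0,1,0.0165,-0.0372,0,0,0,0,1,0.0165,-0.0372,0,0,0,0,1,0.0165,-0.0372,0,0,0,0,1,0,0,-0.02,0,0,0,1,0,0,-0.02,0,0,0,1,0,0,0,0,0,0,1,0,0,0,0,0,0,1])

```text
time_s: 18.88
ee_pos: [0.5554, 0.0908, 0.1277]
eef_rot: [-1.198, 1.569, -2.934]
force: [0.1, -0.9, 0.7]
grip_width: 0.0006
```

Run:
```python
from meas import *
p,d=look("side",15);crop(p,(250,170,380,280),6,"pics/s15.png")
o=ctrl.get_obs();print(o["time_s"],o["ee_pos"].round(4),o["force"].round(1))
t=np.load("pics/top14.npz")["p"]
c=soft(t,(255,190,275,208),60);(q,r)=cv2.minEnclosingCircle(c.astype(np.float32));print(q,r,onz("top",*q,.096))
```

```text
18.9333 [0.5559 0.0912 0.1287] [ 0.2 -0.3  0.3]
(266.5627136230469, 201.33334350585938) 9.93445873260498 [0.54986579 0.08354949 0.096     ]
```

View pics/s15.png

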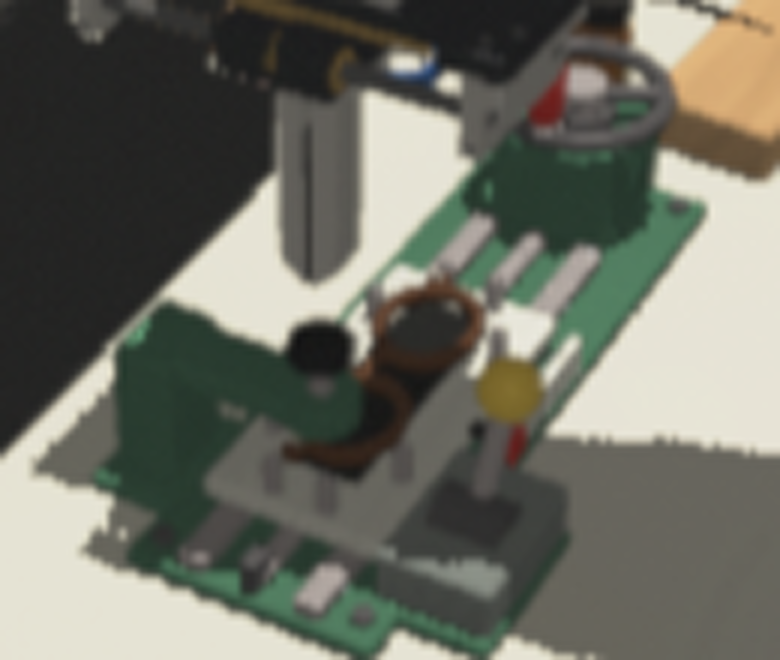

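Tip (318,283) is directly above the black cap (320,335). Press down slowly.

Call:
jog_arm(rows=[0,0.0005,-0.018,0,0,0,1,0,0,-0.009,0,0,0,1,0,0,-0.003,0,0,0,1,0,0,-0.002,0,0,0,1,0,0,-0.002,0,0,0,1,0,0,0,0,0,0,1])

```text
time_s: 19.43
ee_pos: [0.556, 0.0924, 0.0945]
eef_rot: [1.963, 1.57, 0.229]
force: [-2.6, 0.8, 2.9]
grip_width: 0.0002
```

Call:
jog_arm(rows=[0,0,-0.0015,0,0,0,1,0,0,-0.0015,0,0,0,1,0,0,0,0,0,0,1])

```text
time_s: 19.68
ee_pos: [0.5561, 0.0924, 0.0912]
eef_rot: [2.011, 1.57, 0.276]
force: [-0.7, 0.8, 4.6]
grip_width: 0.0005
```

Call:
jog_arm(rows=[0,0,-0.001,0,0,0,1,0,0,-0.001,0,0,0,1,0,0,0,0,0,0,1,0,0,0,0,0,0,1])

```text
time_s: 20.02
ee_pos: [0.5561, 0.0924, 0.0894]
eef_rot: [2.028, 1.57, 0.294]
force: [-2.2, 0.9, 6.3]
grip_width: 0.0006
```

Call:
jog_arm(rows=[0,0,-0.001,0,0,0,1,0,0,0,0,0,0,1,0,0,0,0,0,0,1])

```text
time_s: 20.27
ee_pos: [0.5562, 0.0924, 0.0892]
eef_rot: [1.929, 1.57, 0.195]
force: [-5.6, 0.4, 14.1]
grip_width: 0.0006
```

Call:
jog_arm(rows=[0,0,-0.0005,0,0,0,1,0,0,0,0,0,0,1,0,0,0,0,0,0,1])

```text
time_s: 20.52
ee_pos: [0.5562, 0.0924, 0.0891]
eef_rot: [1.898, 1.569, 0.163]
force: [-7.8, 0.0, 18.9]
grip_width: 0.0004
```

Call:
jog_arm(rows=[0,0,0.002,0,0,0,1,0,0,0.004,0,0,0,1,0,0,0.006,0,0,0,1,0,0,0.02,0,0,0,1,0,0,0.035,0,0,0,1,0,0,0.02,0,0,0,1,-0.005,0.036,0,0,0,0,1,-0.005,0.036,0,0,0,0,1])

```text
time_s: 21.18
ee_pos: [0.5465, 0.164, 0.1761]
eef_rot: [1.862, 1.568, 0.124]
force: [-0.3, 0.7, -0.2]
grip_width: 0.0008
```

Call:
jog_arm(rows=[-0.01,0.036,0,0,0,0,1,-0.01,0.036,0,0,0,0,1,-0.02,0.03,0,0,0,0,1,0,0,0,0,0,0,1,0,0,0,0,0,0,1])

```text
time_s: 21.6
ee_pos: [0.5051, 0.2675, 0.1744]
eef_rot: [-0.266, 1.571, -1.999]
force: [0.3, -0.1, -0.2]
grip_width: 0.0007
```

```bash
cat p2.py >/dev/null; python3 -c "
from pt import *
run(16,8)
z=np.load('pics/avg16.npz');t=z['t'];s=z['s']
w=lambda f,a:cv2.imwrite(f,np.clip(a,0,255).astype(np.uint8))
w('pics/t16.png',cv2.resize(t[140:270,225:435,::-1],None,fx=3.7,fy=3.7,interpolation=cv2.INTER_CUBIC))
w('pics/ct16.png',cv2.resize(t[222:240,278:300,::-1],None,fx=32,fy=32,interpolation=cv2.INTER_CUBIC))
w('pics/s16.png',cv2.resize(s[150:290,230:400,::-1],None,fx=4.2,fy=4.2,interpolation=cv2.INTER_CUBIC))
import p2
for tag in(11,16):
  print(tag);p2.ctr(np.load(f'pics/avg{tag}.npz')['t'],p2.c0+Y*30.5,np.arange(-43,-37.9,1))
" 2>/dev/null
```

```text
22.15 [0.506  0.266  0.1744] [ 0.5 -0.7  0.1]
11
-43.0 depth 29.0 min at 2.0 ctr 0.57
-42.0 depth 30.0 min at -0.75 ctr -0.23
-41.0 depth 24.0 min at 1.75 ctr 0.6
-40.0 depth 22.0 min at -0.25 ctr 0.6
-39.0 depth 15.0 min at 0.0 ctr 0.65
-38.0 depth 8.0 min at 2.5 ctr 1.68
16
-43.0 depth 29.0 min at 2.0 ctr 0.56
-42.0 depth 33.0 min at -0.75 ctr -0.25
-41.0 depth 26.0 min at 1.75 ctr 0.55
-40.0 depth 23.0 min at -0.25 ctr 0.59
-39.0 depth 16.0 min at 0.0 ctr 0.7
-38.0 depth 9.0 min at 2.5 ctr 1.71
```

View pics/t16.png

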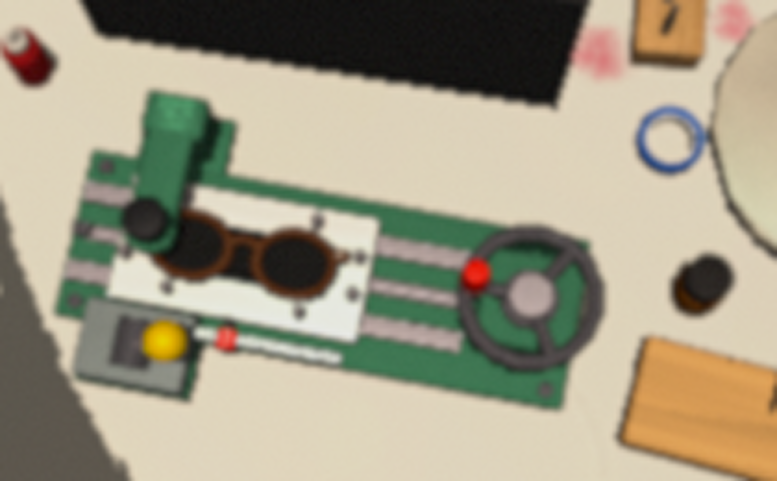

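View pics/s16.png

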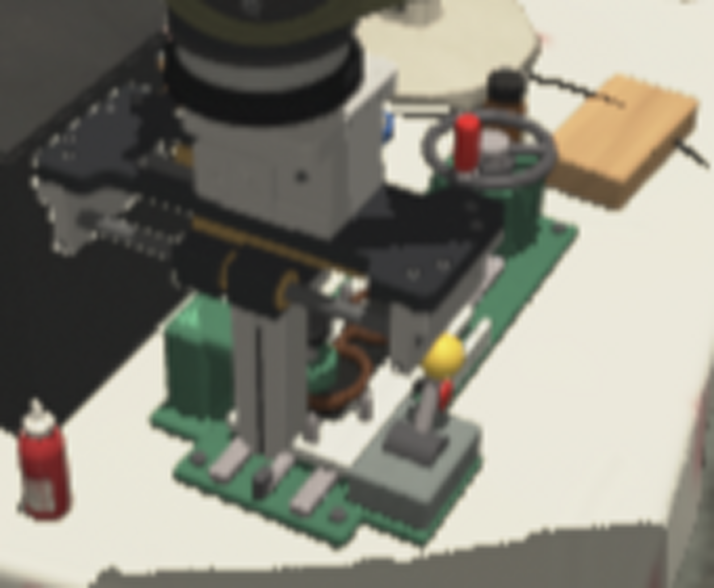

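View pics/ct16.png

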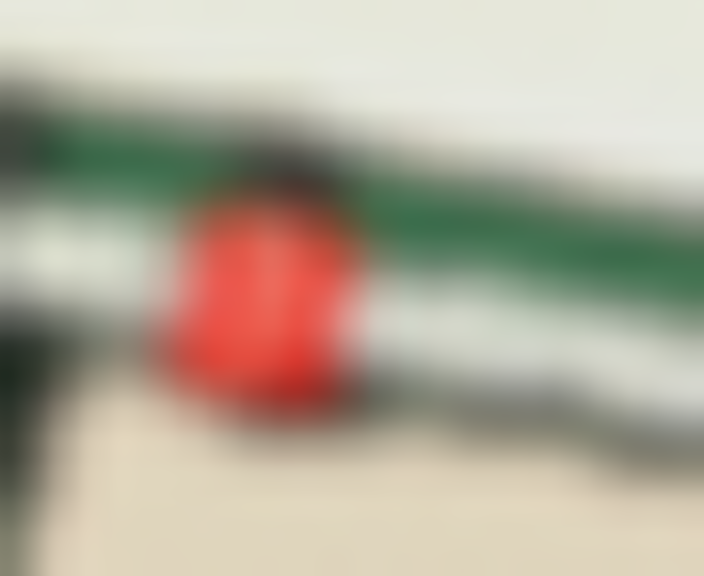

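The carriage hasn't moved between pictures 11 and 16. The lever is over, the ram is up, the front is seated and the robot is clear. Handing in.

```bash
python3 -c "
from station import ctrl
print(ctrl.hand_in())"
```

```text
the job is handed in; nothing more can be done
None
```

I did every step in the order asked and handed the job in at about 22 s. No verdict is reported.

- **Front:** it lies flat in the cradle between the dowels. In the last pictures it is still centred, with its right end clear of the dowels there.
- **Carriage:** I turned the handwheel about 549° by its knob. The carriage moved about 30.5 mm, measured at the plate's edge, and the pointer stands in line with the white line.
- **Lock lever:** I pushed it over until it met its stop, at about 21 N. The ball moved about 51 mm against 52 mm nominal, as seen from above.
- **Ram:** only after that, I pressed it to a hard stop (tool at 89 mm, about 19 N). I then lifted the tool clear, and the last top view shows the cap uncovered. I did not measure the cap's height afterwards.
- **Afterwards:** pictures before the lever and after the ram show the pointer in the same place. Nothing touched the bottles or the tape, and the arm ended clear of everything.

**Where checks disagreed:**
- My estimates of how far the carriage had to go ran from about 30.1 mm (from the pad) to 31 mm (from the pointer's dark spot). I stopped in between, so the pointer could be off the line by up to about half a millimetre.
- The two cameras also differed by about 4 mm in absolute position. I relied on measurements within one picture and on contact instead.

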